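Index, close, pin and press a disc-laminating clamshell

ROBOT

A 6-joint arm with a two-finger parallel gripper is mounted at the origin on the work surface. World frame = base frame: x ahead of the robot, y to its left, z up, the work surface at z = 0. Lengths are in m, angles in rad, forces in N, time in s.
With the tool pointing down it reaches from about 0.35 to 0.775 m from the base axis. Payload 7.3 kg.
Tool frame: the origin (TCP) lies at the very end of the fingers, on their centre line; the grasp point (between the pads) lies 19 mm behind it; z points along the fingers, y is the direction in which the jaws open and shut (so a half turn about z gives the same grasp; the last joint's range is limited). The gripper opens to 92 mm and grips with 3 to 60 N. Pads are 19 mm wide; open, the fingers measure 130 mm over their backs; the gripper's body (75 mm by 190 mm) begins 47 mm behind the grasp point.
Start: joints at [1.032, 0.342, 1.524, -0, 1.275, -0.146], TCP at [0.201, 0.485, 0.197] pointing down, gripper open.
Joint ranges: [-2.53, 2.53], [-0.77, 2.02], [0.04, 2.7], [-1, 4.14], [0.28, 2.66], [-3.11, 3.11]. Speed limits (rad/s): [2.57, 2.57, 3.14, 3.14, 3.14, 3.14].

INTERFACE

Orientations are given as [roll, pitch, yaw] about the fixed x, y, z axes, in that order (R = Rz(yaw) Ry(pitch) Rx(roll)).
In Python, from cell import robot gives the robot as it stands.
- The arm moves only by the tool apply_moves, never from a script. Its argument "plan" is a list of rows, each an object of numbers: "tx", "ty", "tz": the shift along the tool's x, y, z in m; "yaw": the turn about the tool's z in rad; "grip": the opening, from -1 (shut) to 1 (fully open), so that 0 is half open. In form: [{"tx": .., "ty": .., "tz": .., "yaw": .., "grip": ..}, ...]. A call has 1 to 8 rows; each row is the pose to reach, as a shift and turn from the pose commanded when the call began, along the tool's axes at that moment; what a row does not reach only later rows make up. A row lasts 1/8 s, in which the tool goes at most 62.5 mm and 10.7 degrees, less where a joint would pass 70% of its speed; a pose out of reach is approached as far as the arm can. A call with a gripper value outside its range is refused whole. The fingers move at their own pace and stop on an object; "force" is the grip in N (left out, the last holds). Time passes only in rows, so rows that repeat a pose let the fingers close. It gives the time, the measured TCP pose, the force and the opening at its end, in the units of the state.
- robot.observe(): the state, without advancing time (a new reading comes with each control period).
- robot.read_camera(name): name is "scene" or "top" or "wrist"; returns (picture, depth): 420x560x3 uint8, red, green, blue; 420x560 float32, m along the optical axis (not along the pixel's ray), 0 where there is no reading.
- robot.get_calibration(name): a dict with "camera_matrix" (3x3 intrinsics, pixels), "k1" (the pictures are not rectified: a ray, as slopes to the right and down, at radius r is drawn at 1 + k1 r^2 times it, then the intrinsics apply), "R" (3x3) and "t" (3): a world point X has camera coordinates R X + t. Camera axes: x right, y down, z forward; pixel columns grow to the right and rows downward; lengths in m; the calibration is good to about 2 mm. A picture is of the moment at which its call begins: read the wrist's pose just before it. get_calibration takes no time and is no camera call; for the wrist camera it gives the pose at the moment of the call.
- robot.hand_in(): hands the job in, once; it reports no verdict.
Trained networks look in the newest picture that a camera, given by its name, has taken for a name from the list of things; names that differ only in an ending like _2 or _b are one class to them, and where a whole thing is asked for, a point or a joint stands for the part that bears it (a point fixed in the world has none). Each returns a list of dicts, best first, with "confidence" (0 to 1); they miss things now and then, are a little off and sometimes report something else, mostly with a low value. They report only what shows in the picture. A call takes as long as a camera call. They do not tell look-alikes from the thing itself.
- robot.outline_of(label, camera): "region" (420x560 bool, what is visible of it) and "pixel" ([row, column] in pixels, amid what is visible of it).
- robot.tip_of(label, camera): "pixel" ([row, column] in pixels: a listed point, or the origin of a listed thing).
The state is a dict: "time": time; "qpos": joint angles; "qvel": joint speeds; "joint_efforts": joint torques, N m; "tool_pos": TCP position; "tool_rot": TCP orientation; "contact_force": force on the tool from outside, world axes, zero at the start; "torque": the same for the moment, N m; "opening": finger opening in m.
Only numpy, scipy, OpenCV 4.12 (cv2) and the standard library are available. Lean on these libraries where they do the work, as an engineer would, in place of code of your own. Each camera call takes 0.05 s, during which the arm holds its last target.

TASK

First push the clamshell carrier along its rail by its upright tab, fully home against the end stop, and only then swing its lid shut over the board disc. Take the round-headed pin from its wooden block, put it upright through the holes of lid, carrier and rail base, and push its collar down on the lid until the lid is flat shut against its springy liner. Finish while still holding the pin pressed down, the lid kept flat shut by it; leave all the other things on the table where they are.

Things in the scene. Friction and masses are not known exactly. Their poses are not given: they have to be found in the camera images.
- rail_base: fixed steel base plate on the table, 150 mm (its x) by 330 mm (its y, the rail direction) by 14 mm high; origin under its centre; x points away from the robot, towards the side of the pin holes. An end stop block, 24 mm tall, stands on it at its +y end. Its yaw varies.
- carrier (a joint): position of the plywood carrier on the rail, in m: 0 at the -y end of the rail, 0.15 fully home against the end stop at +y, where the holes line up. Slides stiffly (about 2.5 N) and stays where it is left. The carrier is 130 x 130 mm and 20 mm thick, its top 34 mm above the table, a board disc lying in its middle
- tab_top (a point): middle of the top edge of the upright metal push tab at the carrier's -y edge; push it along the rail base's +y; 40 mm wide along the base's x, 8 mm thick along y, its top 80 mm above the table and its foot 28 mm. Moves with the carrier
- lid_strap (a joint): angle in rad of the two steel hinge straps (45 mm long) that carry the lid: 0 down, 1.57 upright, 1.7 fully open. Hinged along the carrier's edge nearest the robot (hinge parallel to the rail); the lid opens upward and back towards the robot. The springy liner lets the lid stand about 0.07 to 0.08 rad further open than the straps until it is pressed. The stiff hinge holds the lid above about 1.05 rad; let go below that it sinks shut by itself, to about 0.07 rad ajar
- lid: plywood lid, a plate 8 mm thick and 90 mm wide along the rail, reaching from 2 mm to 122 mm from its hinge line. Origin: middle of the hinge line, at the lid's underside, 34 mm above the table. Axes turn with the lid: x from hinge to free edge, y along the hinge, z out of its outer (upper) face. Left alone when down it stays about 0.07 rad ajar (hole about 7 mm high); pressing it flat shut takes about 7 N down at the hole, and it springs back when let go
- lid_hole (a point): centre of the pin hole (17 mm wide, straight through) on the lid's outer face, 105 mm from the hinge line; that face is 42 mm above the table when shut
- station_hole (a point): centre of the mouth of the hole (15 mm wide, straight down through) in the top of the rail base, 14 mm above the table, 45 mm from the base's middle line; the carrier's own 15 mm hole is over it when the carrier is home, and the lid's when the lid is shut too
- pin_block: fixed wooden block 70 x 70 mm, 44 mm high, with an upright 15 mm hole through its middle in which the pin stands; origin under its centre. It stands to the left or to the right of the rail
- pin_grip (a point): centre of the steel pin's round grip, 22 mm across and 45 mm high, upright, its middle 67.5 mm above the pin's tip. Below the grip is a collar 32 mm across and 5 mm thick (underside 40 mm above the tip), then a shank 12 mm across with a tapered tip; about 90 g. In the block the collar rests on the block's top
- pin_tip (a point): lower end of the pin's shank, on its axis; z up along the pin. 2 mm above the table when the collar lies on the shut lid
- disc_stack: bystander: loose stack of brown board discs, 72 mm across, 48 mm high; origin under its centre
- disc_stack_low: bystander: loose low stack of grey board discs, 72 mm across, 18 mm high; origin under its centre
- glue_jar: bystander: white jar with a black cap, 68 mm across, 85 mm high; origin under its centre
- tape_roll: bystander: roll of tape lying flat, 90 mm across, 25 mm high; origin under its centre
- glue_brush: bystander: brush lying on the table beyond the jig, along its own x
- bone_folder: bystander: flat white creasing blade, 150 x 22 x 6 mm, lying on the table
- weight: bystander: dark steel block, 60 x 40 x 30 mm, on the table
Mind the look-alikes: they are no part of the job. Of the things like the part that bears pin_grip, leave any that is orange or pink; of the rest the smaller one is meant.

How it is judged:
By the outcome, as a careful person would: the job done as asked, in the order asked, and still so for the second after the job is handed in, while the arm keeps its last pose, push and grip.
It also fails if it takes over 72 s, if anything falls off the work surface, if the arm or the gripper's body presses on something with over 40 N, if the wrist force passes 120 N, or if a joint passes its speed limit or range.

## Working session

There is one attempt and no reset: what is moved stays moved. The work goes in short steps, Python scripts to look and compute and a tool call to move; the robot and the scene stay as the last step left them, time stands still between calls to the robot, and variables do not carry over. Pictures are saved under pics/ and viewed, and the job is handed in when it is done.

Besides the shell and the picture viewer there is one more tool, called after ">>>" in YAML: its name, and indented under it one key for each argument. apply_moves: Moves the arm, as the interface text tells. Its arguments: {"type":"object","properties":{"plan":{"type":"array","items":{"type":"object","properties":{"tx":{"type":"number"},"ty":{"type":"number"},"tz":{"type":"number"},"yaw":{"type":"number"},"grip":{"type":"number"}}}},"force":{"type":"number"}},"required":["plan"]}

```bash
ls; mkdir -p pics; cat > h.py <<'E'
import numpy as np, cv2
from cell import robot
def ray(c,px):
    K=np.array(c["camera_matrix"]);k1=c["k1"]
    u=(px[1]-K[0,2])/K[0,0];v=(px[0]-K[1,2])/K[1,1]
    rd=np.hypot(u,v);r=rd
    for _ in range(30): r=rd/(1+k1*r*r)
    s=r/rd if rd>0 else 1
    return np.array([u*s,v*s,1.])
def atz(c,px,z):
    R=np.array(c["R"]);t=np.array(c["t"]);d=R.T@ray(c,px);o=-R.T@t
    return o+d*(z-o[2])/d[2]
def atdepth(c,px,D):
    R=np.array(c["R"]);t=np.array(c["t"])
    return R.T@(ray(c,px)*D-t)
def proj(c,X):
    R=np.array(c["R"]);t=np.array(c["t"]);K=np.array(c["camera_matrix"])
    p=R@np.array(X)+t;u,v=p[0]/p[2],p[1]/p[2];f=1+c["k1"]*(u*u+v*v)
    return np.array([K[1,1]*v*f+K[1,2],K[0,0]*u*f+K[0,2]])
def cloud(c,depth):
    K=np.array(c["camera_matrix"]);H,W=depth.shape
    D=np.array([c["k1"],0,0,0,0.])
    g=np.stack(np.meshgrid(np.arange(W),np.arange(H)),-1).reshape(-1,1,2).astype(np.float64)
    un=cv2.undistortPoints(g,*( (K,) ),np.array([c["k1"],0,0,0.])).reshape(H,W,2)
    P=np.dstack([un*depth[...,None],depth])
    return (P-np.array(c["t"]))@np.array(c["R"])
def save(n,im,s=1):
    cv2.imwrite("pics/"+n,cv2.resize(im[...,::-1],None,fx=s,fy=s,interpolation=cv2.INTER_CUBIC))
E
python3 - <<'E'
from h import *
print(robot.observe())
for n in("scene","top"):
    im,d=robot.read_camera(n);save(n+"0.png",im,1.4);np.savez(n+"0.npz",im=im,d=d)
    c=robot.get_calibration(n);print(n,c)
    for l in("rail_base","tab_top","lid_hole","lid","station_hole","pin_block","pin_grip","pin_tip","carrier"):
        print(l,[(np.round(x["pixel"],1),round(x["confidence"],2)) for x in robot.tip_of(l,n)] if l!="carrier" else "", [(np.round(x["pixel"],1),round(x["confidence"],2),int(x["region"].sum())) for x in robot.outline_of(l,n)] if l in("pin_grip","pin_block","carrier","lid") else "")
E
```

```text
pics
{'time': 0.0, 'qpos': array([ 1.03200419e+00,  3.42749998e-01,  1.52503446e+00,  3.35171918e-06,
        1.27536432e+00, -1.45947100e-01]), 'qvel': array([-4.27854154e-04,  1.32208033e-04, -5.31100663e-04,  5.23085758e-04,
        1.73970673e-03,  7.55095058e-05]), 'joint_efforts': array([ 4.27217556e-04, -4.31250143e+01, -2.44222766e+01,  7.18495063e-02,
        5.58418385e-02, -1.23923642e-04]), 'tool_pos': array([0.20069834, 0.48463558, 0.19582474]), 'tool_rot': array([-3.14005354e+00, -2.29476586e-04,  2.74874646e+00]), 'contact_force': array([-0.3561061 , -0.16165886, -0.23250599]), 'torque': array([-0.00932597,  0.03113954,  0.05699622]), 'opening': 0.09166141814863502}
scene {'camera_matrix': array([[451.67128535,   0.        , 278.12389549],
       [  0.        , 451.67128535, 221.00548793],
       [  0.        ,   0.        ,   1.        ]]), 'k1': -0.07104395408360298, 'R': array([[ 0.72399373,  0.68936814, -0.02458965],
       [ 0.36041176, -0.4084281 , -0.83862378],
       [-0.58816362,  0.59829596, -0.54415577]]), 't': array([-0.38956617, -0.13664443,  1.43318138])}
[... 1342 characters left out ...]
968103,  1.19405799])}
rail_base [(array([205.1, 279.1]), 0.95)] 
tab_top [(array([183.8, 311.2]), 0.55), (array([154. , 379.1]), 0.53)] 
lid_hole [(array([222.9, 291.6]), 0.62)] 
lid [(array([222.9, 292.4]), 0.79)] [(array([223. , 294.7]), 0.56, 232)]
station_hole [(array([193.4, 255.4]), 0.87)] 
pin_block [(array([223.5, 387.7]), 0.82)] [(array([179.6, 124.4]), 0.15, 335)]
pin_grip [(array([230.5, 435.6]), 0.77), (array([260., 397.]), 0.67), (array([226.9, 393.1]), 0.53), (array([191.1, 394.3]), 0.5), (array([145.4, 177.6]), 0.39)] [(array([231.9, 430.8]), 0.73, 310), (array([257.3, 395.3]), 0.46, 122)]
pin_tip [(array([234.5, 421.3]), 0.75)] 
carrier  [(array([205. , 290.1]), 0.57, 2248)]
```

View pics/scene0.png

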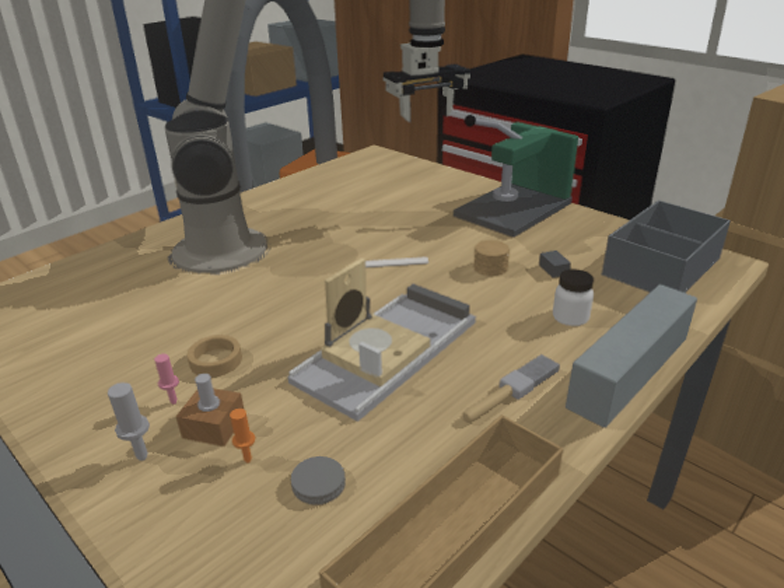

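View pics/top0.png

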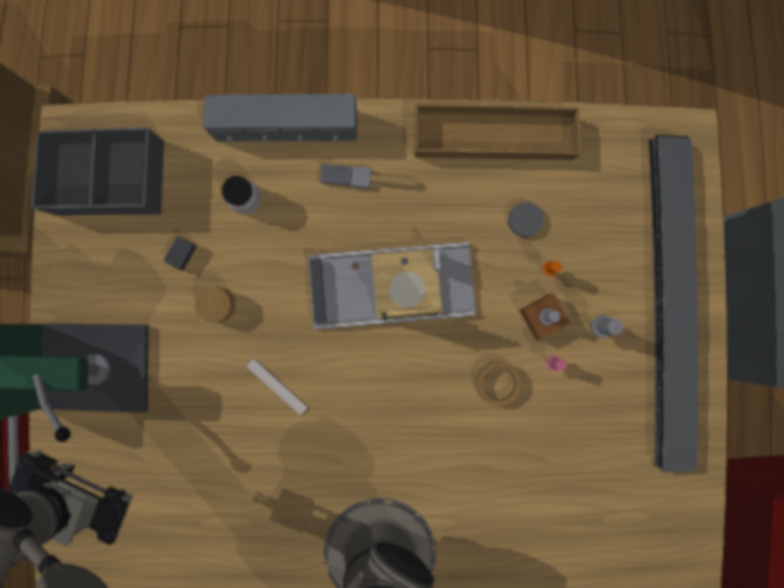

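```bash
python3 - <<'E'
from h import *
z=np.load("top0.npz");save("topc.png",z["im"][110:290,220:470],3)
z=np.load("scene0.npz");save("scenec.png",z["im"][140:350,60:330],2.9)
E
```

```text
(no output)
```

View pics/topc.png

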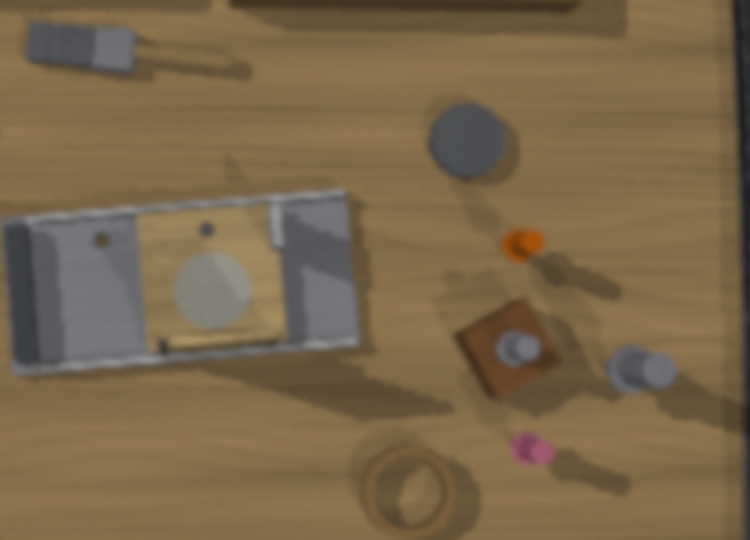

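View pics/scenec.png

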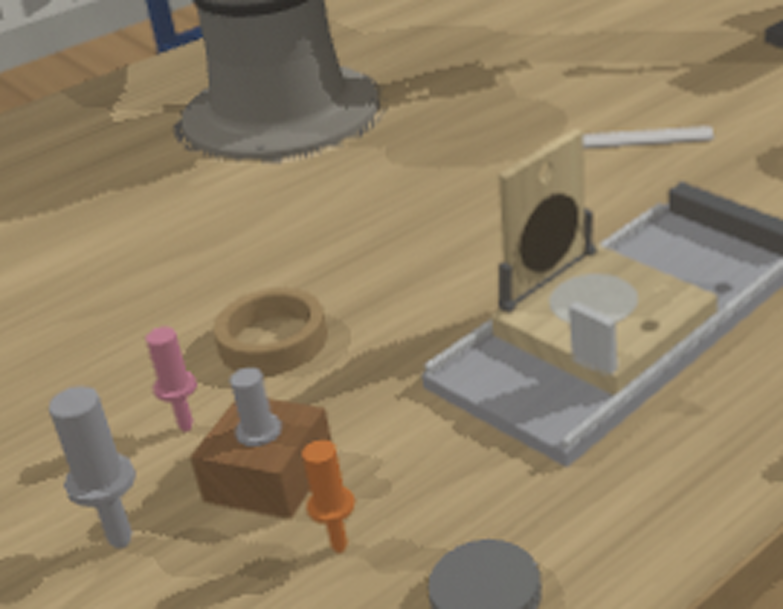

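The scene view shows the candidates for the pin (scene pixels, row/col):
- Grey pin in the wooden block: (278,148).
- Bigger grey pin: (298,91).
- Pink pin: (268,116).
- Orange pin: (307,172).

By the description it is the grey one in the block, and the close crop confirms it is the smaller grey one. The carrier is mid-rail with the lid open, and the end stop is at world +y. Next I measure.

```bash
python3 - <<'E'
from h import *
ct=robot.get_calibration("top");cs=robot.get_calibration("scene")
zt=np.load("top0.npz");zs=np.load("scene0.npz")
for n,c,z in(("top",ct,zt),("scene",cs,zs)):
    P=cloud(c,z["d"]);np.save(n+"P.npy",P)
P=np.load("topP.npy");
# base top pixels
m=(abs(P[...,2]-0.014)<0.006)&(P[...,0]>.3)&(P[...,0]<.75)&(abs(P[...,1])<.3)
hsv=cv2.cvtColor(zt["im"],cv2.COLOR_RGB2HSV)
m&=(hsv[...,1]<70)
n,l,st,ce=cv2.connectedComponentsWithStats(m.astype(np.uint8));i=1+np.argmax(st[1:,4]);print(st[i])
Q=P[l==i];print(Q.mean(0))
for nm,P in(("top",np.load("topP.npy")),("scene",np.load("sceneP.npy"))):
    for lab,zlo,zhi in(("14",.008,.02),("34",.028,.04),("44",.04,.049),("tall",.06,.2)):
        mm=(P[...,2]>zlo)&(P[...,2]<zhi)&(P[...,0]>.25)&(P[...,0]<.75)&(P[...,1]>-.5)&(P[...,1]<.2)
        n,l,st,ce=cv2.connectedComponentsWithStats(mm.astype(np.uint8))
        for i in range(1,n):
            if st[i,4]>25:
                Q=P[l==i];r=cv2.minAreaRect(Q[:,:2].astype(np.float32)*1000)
                print(nm,lab,st[i,4],np.round(Q.mean(0),3),"rect",np.round(r[0]),np.round(r[1]),round(r[2],1))
o=lambda c,px,z:np.round(atz(c,px,z),4)
print("tip top: base",o(ct,(205.1,279.1),0),"tab",o(ct,(183.8,311.2),.08),"station",o(ct,(193.4,255.4),.014),"block",o(ct,(223.5,387.7),0),"grip",o(ct,(226.9,393.1),.0715))
print("tip scene: base",o(cs,(250.2,276.4),0),"tab",o(cs,(247.3,262.4),.08),"station",o(cs,(238,308.6),.014),"block",o(cs,(301.8,152.4),0),"grip",o(cs,(275.3,147.4),.0715),"lid",o(cs,(231.1,250),.034))
E
```

```text
[ 220  179   54   56 1794]
[0.54180293 0.06313204 0.01456347]
top 14 339 [ 0.689 -0.301  0.017] rect [ 689. -302.] [70. 70.] 17.7
top 14 1073 [ 0.562 -0.156  0.015] rect [ 561. -150.] [149.  77.] 4.6
top 14 1794 [0.542 0.063 0.015] rect [543.  69.] [150. 140.] 5.2
top 34 1872 [ 0.558 -0.053  0.035] rect [554. -55.] [130. 130.] 5.0
top 34 303 [0.538 0.122 0.037] rect [538. 123.] [129.  23.] 5.1
top 44 490 [ 0.486 -0.334  0.045] rect [ 487. -336.] [71. 72.] 28.8
top 44 40 [ 0.395 -0.342  0.046] rect [ 395. -345.] [24. 31.] 74.4
top tall 55 [ 0.598 -0.112  0.078] rect [ 598. -112.] [39.  8.] 4.9
top tall 68 [ 0.583 -0.34   0.085] rect [ 583. -342.] [19. 22.] 85.8
top tall 199 [ 0.494 -0.06   0.137] rect [495. -64.] [15. 96.] 5.2
top tall 69 [ 0.487 -0.333  0.088] rect [ 487. -335.] [19. 18.] 42.4
top tall 264 [ 0.467 -0.437  0.099] rect [ 466. -440.] [39. 39.] 89.7
top tall 74 [ 0.395 -0.346  0.086] rect [ 394. -348.] [23. 20.] 42.4
scene 14 995 [0.541 0.078 0.014] rect [539.  76.] [137.  92.] 2.8
scene 14 1810 [ 0.577 -0.126  0.015] rect [557. -23.] [150. 332.] 4.7
scene 14 114 [ 0.329
[... 1108 characters left out ...]
.604 -0.11   0.073] rect [ 601. -109.] [43. 11.] 3.5
scene tall 179 [ 0.402 -0.35   0.079] rect [ 397. -348.] [22. 21.] 23.9
scene tall 194 [ 0.496 -0.336  0.082] rect [ 492. -334.] [21. 21.] 26.4
scene tall 739 [ 0.479 -0.444  0.096] rect [ 475. -443.] [45. 37.] 74.3
scene tall 212 [ 0.591 -0.344  0.08 ] rect [ 588. -342.] [21. 22.] 52.2
tip top: base [ 0.5471 -0.0245  0.    ] tab [ 0.6003 -0.1096  0.08  ] station [0.5795 0.0433 0.014 ] block [ 0.4939 -0.3406  0.    ] grip [ 0.4836 -0.3357  0.0715]
tip scene: base [ 0.5521 -0.0208  0.    ] tab [ 0.5983 -0.1095  0.08  ] station [0.5899 0.0549 0.014 ] block [ 0.4825 -0.3292  0.    ] grip [ 0.4829 -0.3264  0.0715] lid [ 0.4818 -0.0398  0.034 ]
```

```bash
cat >> h.py <<'E'
def to(target,yaw=None):
    s=robot.observe();p=s["tool_pos"];y=s["tool_rot"][2]
    d=np.array(target)-p
    tx=d[0]*np.cos(y)+d[1]*np.sin(y);ty=d[0]*np.sin(y)-d[1]*np.cos(y);tz=-d[2]
    out=dict(tx=tx,ty=ty,tz=tz)
    if yaw is not None: out["yaw"]=(y-yaw+np.pi)%(2*np.pi)-np.pi
    print({k:round(float(v),4) for k,v in out.items()},"rpy",np.round(s["tool_rot"],4))
E
python3 - <<'E'
from h import *
P=np.load("topP.npy")
m=(P[...,2]>.1)&(P[...,0]>.1)&(P[...,0]<.7)&(P[...,1]<.8)&(P[...,1]>-.6)
n,l,st,ce=cv2.connectedComponentsWithStats(m.astype(np.uint8))
for i in range(1,n):
    if st[i,4]>25:Q=P[l==i];print(np.round(Q.min(0),2),np.round(Q.max(0),2))
P=np.load("sceneP.npy")
m=(P[...,2]>.1)&(P[...,0]>.1)&(P[...,0]<.7)&(P[...,1]<.9)&(P[...,1]>-.6)
n,l,st,ce=cv2.connectedComponentsWithStats(m.astype(np.uint8))
for i in range(1,n):
    if st[i,4]>25:Q=P[l==i];print(np.round(Q.min(0),2),np.round(Q.max(0),2))
to((.604,-.157,.25),np.radians(185))
E
```

```text
[ 0.49 -0.1   0.1 ] [ 0.5  -0.02  0.16]
[ 0.45 -0.46  0.1 ] [ 0.48 -0.    1.22]
[ 0.27 -0.    0.1 ] [0.48 0.71 1.22]
[ 0.13 -0.    0.23] [0.48 0.58 1.22]
[0.13 0.38 0.22] [0.27 0.59 0.49]
[0.27 0.53 0.1 ] [0.47 0.74 0.24]
[ 0.1  -0.02  0.2 ] [0.11 0.01 0.26]
[ 0.49 -0.1   0.1 ] [ 0.51 -0.01  0.16]
[ 0.46 -0.46  0.1 ] [ 0.49 -0.43  0.13]
{'tx': -0.6181, 'ty': -0.4389, 'tz': -0.0535, 'yaw': -0.48} rpy [3.1415 0.     2.7488]
```

>>> apply_moves:
  plan:
    - {"tx": -0.03, "ty": -0.02, "tz": -0.05, "yaw": -0.1, "grip": -1}
    - {"tx": -0.09, "ty": -0.06, "tz": -0.0535, "yaw": -0.2}
    - {"tx": -0.62, "ty": -0.44, "tz": -0.0535, "yaw": -0.48}
    - {"tx": -0.62, "ty": -0.44, "tz": -0.0535, "yaw": -0.48}
    - {"tx": -0.62, "ty": -0.44, "tz": -0.0535, "yaw": -0.48}
    - {"tx": -0.62, "ty": -0.44, "tz": -0.0535, "yaw": -0.48}
    - {"tx": -0.62, "ty": -0.44, "tz": -0.0535, "yaw": -0.48}
    - {"tx": -0.62, "ty": -0.44, "tz": -0.0535, "yaw": -0.48}

```text
schema error: expected keys tx, ty, tz, yaw, grip
```

```bash
python3 - <<'E'
from h import *
to((.604,-.157,.25),np.radians(185));print(robot.observe()["tool_pos"],robot.observe()["time"])
E
```

```text
{'tx': -0.6181, 'ty': -0.4389, 'tz': -0.0535, 'yaw': -0.48} rpy [3.1415 0.     2.7488]
[0.20094047 0.48504773 0.19654051] 1.3
```

>>> apply_moves:
  plan:
    - {"tx": -0.03, "ty": -0.02, "tz": -0.05, "yaw": -0.1, "grip": -1}
    - {"tx": -0.09, "ty": -0.06, "tz": -0.0535, "yaw": -0.2, "grip": -1}
    - {"tx": -0.62, "ty": -0.44, "tz": -0.0535, "yaw": -0.48, "grip": -1}
    - {"tx": -0.62, "ty": -0.44, "tz": -0.0535, "yaw": -0.48, "grip": -1}
    - {"tx": -0.62, "ty": -0.44, "tz": -0.0535, "yaw": -0.48, "grip": -1}
    - {"tx": -0.62, "ty": -0.44, "tz": -0.0535, "yaw": -0.48, "grip": -1}
    - {"tx": -0.62, "ty": -0.44, "tz": -0.0535, "yaw": -0.48, "grip": -1}
    - {"tx": -0.62, "ty": -0.44, "tz": -0.0535, "yaw": -0.48, "grip": -1}

```text
time: 2.3
tool_pos: [0.4503, 0.0904, 0.2501]
tool_rot: [3.141, 0.001, -3.055]
contact_force: [1.3, -0.5, -0.6]
opening: 0.0162
```

```bash
python3 - <<'E'
from h import *
to((.604,-.157,.25),np.radians(185));print(robot.observe()["tool_pos"],robot.observe()["time"])
E
```

```text
{'tx': -0.1316, 'ty': -0.2598, 'tz': 0.0001, 'yaw': -0.0002} rpy [ 3.1414e+00  1.0000e-03 -3.0545e+00]
[0.45032534 0.09038802 0.25013396] 2.3
```

>>> apply_moves:
  plan:
    - {"tx": -0.13, "ty": -0.26, "tz": 0, "yaw": 0, "grip": -1}
    - {"tx": -0.13, "ty": -0.26, "tz": 0, "yaw": 0, "grip": -1}
    - {"tx": -0.13, "ty": -0.26, "tz": 0, "yaw": 0, "grip": -1}
    - {"tx": -0.13, "ty": -0.26, "tz": 0, "yaw": 0, "grip": -1}
    - {"tx": -0.13, "ty": -0.26, "tz": 0.04, "yaw": 0, "grip": -1}
    - {"tx": -0.13, "ty": -0.26, "tz": 0.1, "yaw": 0, "grip": -1}
    - {"tx": -0.13, "ty": -0.26, "tz": 0.1, "yaw": 0, "grip": -1}

```text
time: 3.18
tool_pos: [0.5984, -0.1546, 0.1449]
tool_rot: [3.136, -0.01, -3.055]
contact_force: [-0.6, 1.1, -0.2]
opening: 0.0007
```

```bash
python3 - <<'E'
from h import *
to((.604,-.157,.055),np.radians(185));s=robot.observe();print(s["tool_pos"],s["time"],s["opening"],s["qpos"])
im,d=robot.read_camera("wrist");save("w1.png",im,1.4)
im,d=robot.read_camera("scene");save("s1.png",im[100:360,60:420],2)
c=robot.get_calibration("wrist");print(-np.array(c["R"]).T@c["t"])
E
```

```text
{'tx': -0.0054, 'ty': -0.0029, 'tz': 0.0899, 'yaw': -0.0009} rpy [ 3.1363 -0.0101 -3.0552]
[ 0.59841663 -0.15457736  0.14491676] 3.175 0.0006729037673188409 [-3.76843264e-01  5.60684860e-01  1.31532924e+00  2.36331193e-04
  1.27693039e+00 -2.03408549e+00]
[ 0.51861947 -0.16142333  0.34122617]
```

View pics/w1.png

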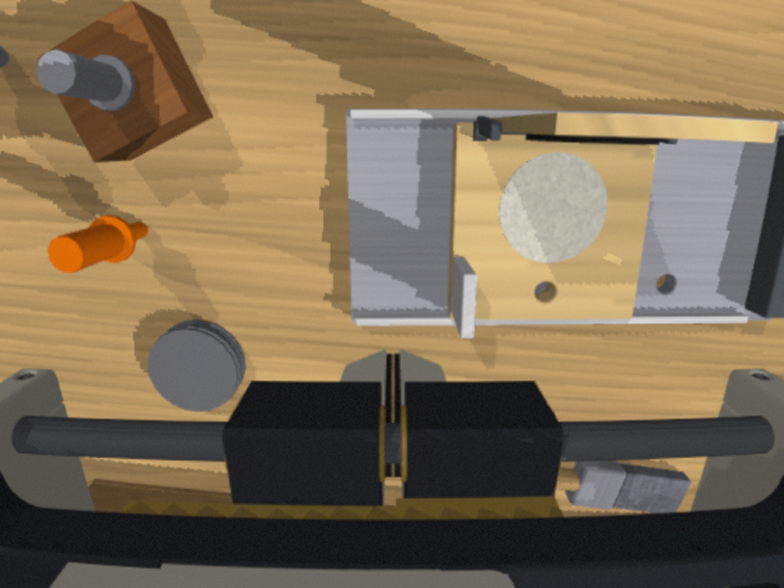

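View pics/s1.png

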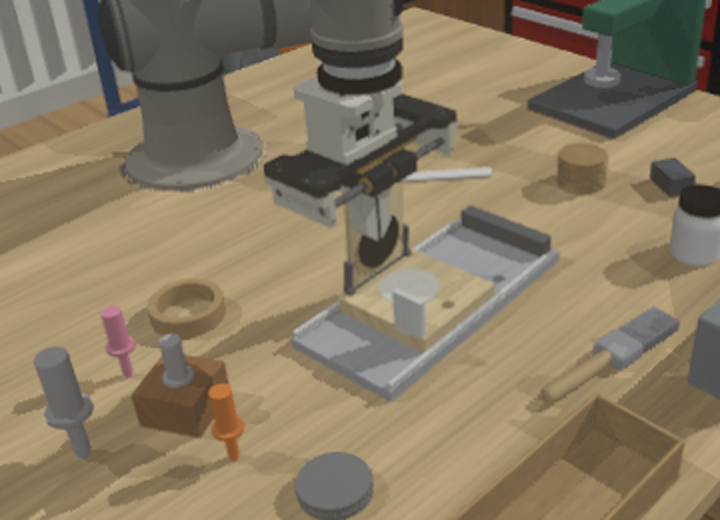

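```bash
python3 - <<'E'
from h import *
im,d=robot.read_camera("wrist");c=robot.get_calibration("wrist");np.savez("w1.npz",im=im,d=d)
P=cloud(c,d);np.save("w1P.npy",P)
for l in("station_hole","tab_top","pin_grip","pin_tip","lid_hole"):
    for x in robot.tip_of(l,"wrist"):
        px=x["pixel"];z={"station_hole":.014,"tab_top":.08,"pin_grip":.0715,"pin_tip":.004,"lid_hole":.14}[l]
        print(l,np.round(px),round(x["confidence"],2),np.round(atz(c,px,z),4))
for lab,zlo,zhi in(("34",.028,.04),("44",.04,.049),("tall",.06,.2)):
    mm=(P[...,2]>zlo)&(P[...,2]<zhi)
    n,l,st,ce=cv2.connectedComponentsWithStats(mm.astype(np.uint8))
    for i in range(1,n):
        if st[i,4]>60:
            Q=P[l==i];r=cv2.minAreaRect(Q[:,:2].astype(np.float32)*1000)
            print(lab,st[i,4],np.round(Q.mean(0),3),"rect",np.round(r[0]),np.round(r[1]),round(r[2],1))
m=(abs(P[...,2]-.0935)<.004)&(abs(P[...,0]-.487)<.03)&(abs(P[...,1]+.335)<.03)
Q=P[m];print(m.sum(),Q.min(0),Q.max(0))
to((.602,-.157,.055))
E
```

```text
station_hole [196. 474.] 0.96 [0.5922 0.0517 0.014 ]
tab_top [210. 334.] 0.83 [ 0.6007 -0.1093  0.08  ]
pin_grip [48. 64.] 0.86 [ 0.488  -0.3361  0.0715]
pin_grip [169.  71.] 0.66 [ 0.5862 -0.3377  0.0715]
pin_tip [154. 108.] 0.84 [ 0.5836 -0.3394  0.004 ]
pin_tip [35.  7.] 0.75 [ 0.469  -0.4417  0.004 ]
lid_hole [ 80. 460.] 0.79 [ 0.4948 -0.0569  0.14  ]
lid_hole [211. 335.] 0.35 [ 0.5824 -0.1206  0.14  ]
34 588 [ 0.492 -0.309  0.034] rect [ 497. -310.] [50. 99.] 73.7
34 16497 [ 0.555 -0.052  0.037] rect [556. -52.] [131. 131.] 5.2
34 810 [0.561 0.117 0.034] rect [554. 118.] [104.   8.] 5.3
34 641 [ 0.821 -0.347  0.033] rect [ 822. -342.] [  5. 133.] 0.2
44 4906 [ 0.491 -0.326  0.047] rect [ 490. -334.] [71. 71.] 28.5
44 86 [ 0.501 -0.109  0.043] rect [ 501. -109.] [14.  8.] 26.7
44 337 [ 0.583 -0.333  0.048] rect [ 585. -337.] [31. 26.] 23.1
44 295 [0.584 0.124 0.041] rect [577. 123.] [57. 16.] 11.8
44 71 [ 0.596 -0.112  0.045] rect [ 601. -113.] [ 7. 40.] 84.8
44 149 [ 0.821 -0.377  0.044] rect [ 821. -375.] [44.  3.] 89.5
tall 1447 [ 0.491 -0.329  0.088] rect [ 490. -333.] [22. 22.] 38.9
tall 3683 [ 0.499 -0.067  0.142] rect [498. -57.] [ 13. 106.] 2.2
tall 1113 [ 0.585 -0.336  0.084] rect [ 586. -340.] [23. 22.] 75.9
tall 656 [ 0.599 -0.11   0.079] rect [ 601. -109.] [40.  8.] 5.0
tall 587 [ 0.592 -0.155  0.194] rect [ 593. -155.] [ 3. 34.] 5.4
669 [ 0.47886661 -0.34462871  0.08950591] [ 0.50070161 -0.32179743  0.09749566]
{'tx': 0.0006, 'ty': -0.0016, 'tz': 0.0969} rpy [-3.1401e+00  3.0000e-03 -3.0538e+00]
```

>>> apply_moves:
  plan:
    - {"tx": 0, "ty": 0, "tz": 0.06, "yaw": 0, "grip": -1}
    - {"tx": 0, "ty": 0, "tz": 0.097, "yaw": 0, "grip": -1}
    - {"tx": 0, "ty": 0, "tz": 0.097, "yaw": 0, "grip": -1}

```text
time: 3.95
tool_pos: [0.5999, -0.1546, 0.0508]
tool_rot: [3.139, -0.005, -3.054]
contact_force: [-0.5, -0.7, -0.0]
opening: 0.0003
```

>>> apply_moves:
  plan:
    - {"tx": 0, "ty": 0.015, "tz": 0, "yaw": 0, "grip": -1}
    - {"tx": 0, "ty": 0.03, "tz": 0, "yaw": 0, "grip": -1}
    - {"tx": 0, "ty": 0.045, "tz": 0, "yaw": 0, "grip": -1}
    - {"tx": 0, "ty": 0.06, "tz": 0, "yaw": 0, "grip": -1}
    - {"tx": 0, "ty": 0.075, "tz": 0, "yaw": 0, "grip": -1}
    - {"tx": 0, "ty": 0.09, "tz": 0, "yaw": 0, "grip": -1}
    - {"tx": 0, "ty": 0.1, "tz": 0, "yaw": 0, "grip": -1}
    - {"tx": 0, "ty": 0.1, "tz": 0, "yaw": 0, "grip": -1}

```text
time: 4.95
tool_pos: [0.5929, -0.055, 0.0528]
tool_rot: [3.142, -0.0, -3.053]
contact_force: [-0.7, -0.7, 0.0]
opening: 0.0003
```

```bash
python3 - <<'E'
from h import *
s=robot.observe();print(s["time"],s["tool_pos"],s["contact_force"])
im,d=robot.read_camera("wrist");c=robot.get_calibration("wrist");save("w2.png",im,1.4)
im,d=robot.read_camera("scene");save("s2.png",im[120:330,160:420],2.5)
E
```

```text
4.95 [ 0.59285592 -0.05502509  0.05282249] [-0.73061521 -0.70002148  0.03435811]
```

View pics/w2.png

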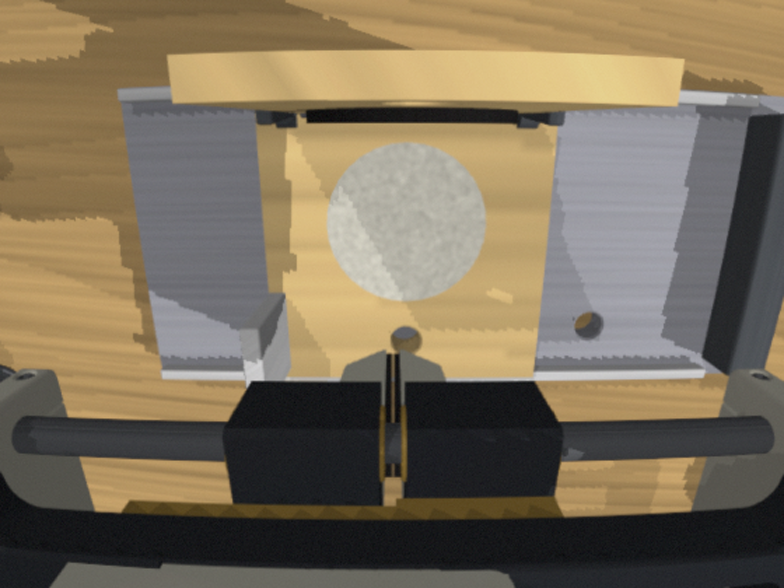

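View pics/s2.png

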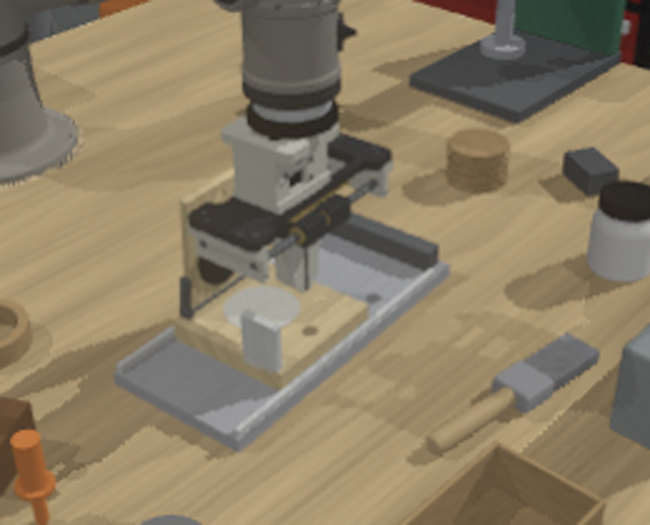

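```bash
python3 - <<'E'
from h import *
s=robot.observe();p=s["tool_pos"];print(p,s["qpos"])
cs=robot.get_calibration("scene");cw=robot.get_calibration("wrist")
for dz in(0,.02,.04): print(dz,proj(cs,p+[0,0,dz]),(proj(cs,p+[0,0,dz])-[120,160])*2.5,proj(cw,p+[0,0,dz])*1.4)
im,d=robot.read_camera("scene");P=cloud(cs,d)
m=(np.abs(P[...,:2]-p[:2]).max(-1)<.04)&(P[...,2]>.04)&(P[...,2]<.16)
ys,xs=np.nonzero(m)
Q=P[m];print(np.percentile(Q[:,2],[0,2,10,50]),Q.min(0),Q.max(0))
for y,x in list(zip(ys,xs))[::max(1,len(ys)//25)]: print(y,x,np.round(P[y,x],3))
E
```

```text
[ 0.59302343 -0.05596753  0.05283279] [-2.22659046e-01  6.10461432e-01  1.50534577e+00 -1.08160500e-04
  1.02558843e+00 -1.88066318e+00]
0 [245.58669394 278.07870372] [313.96673486 295.19675931] [341.06092134 390.33566864]
0.02 [238.36341535 277.85858209] [295.90853838 294.64645521] [360.87812145 390.07470559]
0.04 [230.98102321 277.63364152] [277.45255802 294.0841038 ] [385.09306973 389.7563963 ]
[0.08164029 0.08534569 0.09563033 0.11707035] [ 0.58533013 -0.09200627  0.08164029] [ 0.6329295  -0.02001095  0.15998737]
205 299 [ 0.627 -0.024  0.159]
209 295 [ 0.631 -0.04   0.158]
212 290 [ 0.632 -0.057  0.158]
214 273 [ 0.609 -0.085  0.157]
215 287 [ 0.633 -0.067  0.156]
217 285 [ 0.632 -0.072  0.153]
218 286 [ 0.605 -0.041  0.125]
220 276 [ 0.605 -0.072  0.134]
221 274 [ 0.599 -0.073  0.13 ]
221 287 [ 0.605 -0.038  0.116]
222 285 [ 0.605 -0.044  0.116]
223 280 [ 0.606 -0.061  0.122]
224 275 [ 0.604 -0.074  0.125]
225 271 [ 0.592 -0.074  0.117]
225 284 [ 0.608 -0.051  0.113]
226 279 [ 0.605 -0.064  0.115]
227 274 [ 0.599 -0.072  0.114]
227 287 [ 0.604 -0.037  0.099]
228 282 [ 0.606 -0.056  0.107]
229 277 [ 0.606 -0.071  0.112]
230 273 [ 0.594 -0.071  0.104]
230 286 [ 0.605 -0.042  0.094]
231 283 [ 0.605 -0.051  0.096]
232 280 [ 0.608 -0.064  0.101]
233 279 [ 0.609 -0.068  0.101]
234 280 [ 0.608 -0.064  0.096]
236 279 [ 0.607 -0.067  0.091]
```

```bash
python3 - <<'E'
from h import *
z0=np.load("scene0.npz");cs=robot.get_calibration("scene")
im,d=robot.read_camera("wrist");cw=robot.get_calibration("wrist");P=cloud(cw,d)
for r in(248,252,256,260,264,268): print(r,[np.round(P[r,c],3).tolist() for c in(250,262,272,280,290,305)])
save("w3.png",im[220:380,150:420],2.9)
ims,ds=robot.read_camera("scene");save("s3.png",ims[170:290,210:350],5)
p=np.array([.2007,.4846,.1958]);P0=np.load("sceneP.npy")
print(proj(cs,p))
m=(np.abs(P0[...,:2]-p[:2]).max(-1)<.08)&(P0[...,2]>.1)&(P0[...,2]<.35)
Q=P0[m];print(np.percentile(Q[:,2],[0,1,5,20,50]),np.argwhere(m)[np.argsort(Q[:,2])[:8]],Q[np.argsort(Q[:,2])[:8]])
E
```

```text
248 [[0.605, -0.075, 0.036], [0.605, -0.067, 0.036], [0.604, -0.06, 0.035], [0.604, -0.055, 0.036], [0.607, -0.047, 0.027], [0.602, -0.038, 0.037]]
252 [[0.608, -0.075, 0.036], [0.608, -0.067, 0.035], [0.583, -0.061, 0.087], [0.607, -0.054, 0.035], [0.582, -0.051, 0.088], [0.605, -0.037, 0.037]]
256 [[0.612, -0.075, 0.035], [0.583, -0.065, 0.093], [0.583, -0.06, 0.091], [0.584, -0.056, 0.089], [0.582, -0.051, 0.091], [0.608, -0.037, 0.036]]
260 [[0.584, -0.071, 0.097], [0.582, -0.065, 0.098], [0.582, -0.06, 0.098], [0.584, -0.056, 0.093], [0.582, -0.051, 0.097], [0.581, -0.044, 0.098]]
264 [[0.583, -0.071, 0.102], [0.583, -0.065, 0.101], [0.582, -0.06, 0.103], [0.584, -0.056, 0.098], [0.581, -0.052, 0.102], [0.51, -0.062, 0.243]]
268 [[0.583, -0.07, 0.106], [0.583, -0.065, 0.106], [0.582, -0.06, 0.106], [0.583, -0.056, 0.103], [0.582, -0.052, 0.105], [0.581, -0.045, 0.106]]
[ 93.24187524 303.58829488]
[0.21266209 0.22814554 0.24049711 0.27523302 0.31223853] [[ 89 333]
 [ 88 332]
 [ 88 333]
 [ 87 333]
 [ 87 332]
 [ 86 332]
 [ 86 331]
 [ 85 332]] [[0.28064911 0.53986337 0.21266209]
 [0.27564751 0.54084524 0.2148202 ]
 [0.27894006 0.54192626 0.21519995]
 [0.27934752 0.5411843  0.21877605]
 [0.28020852 0.53463308 0.22041978]
 [0.27433777 0.54218234 0.2209373 ]
 [0.27266496 0.5389694  0.22134589]
 [0.27472834 0.54147284 0.22449242]]
```

View pics/s3.png

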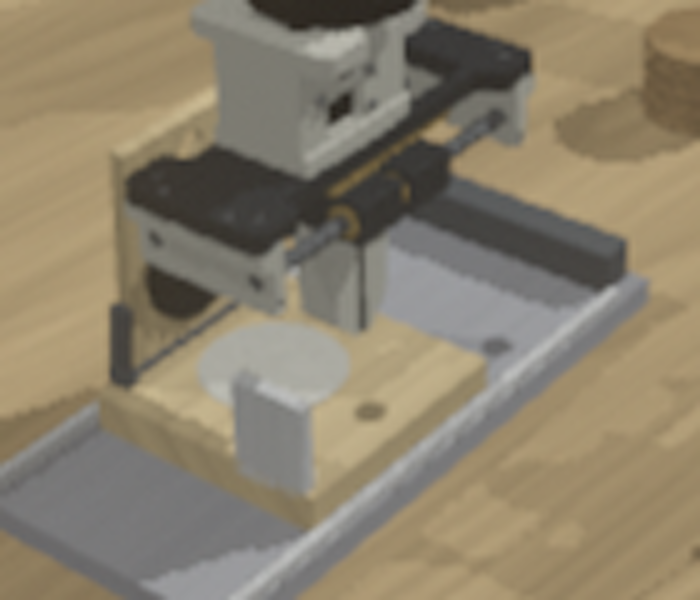

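View pics/w3.png

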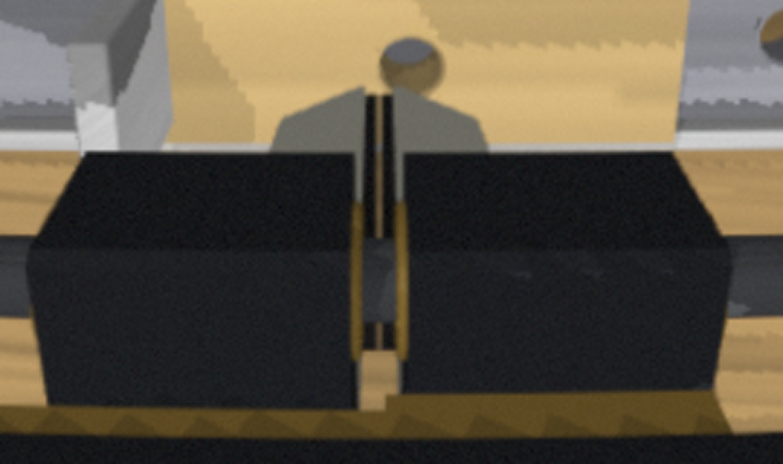

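The fingers passed over the tab. Both cameras put the fingertips at z≈0.085 although the reported TCP z is 0.053, so they sit about 30 mm higher than reported. Before going on, I'll back off and check this with the gripper open.

>>> apply_moves:
  plan:
    - {"tx": 0, "ty": 0, "tz": -0.05, "yaw": 0, "grip": -1}
    - {"tx": 0, "ty": -0.05, "tz": -0.05, "yaw": 0, "grip": 0}
    - {"tx": 0, "ty": -0.1, "tz": -0.05, "yaw": 0, "grip": 0}
    - {"tx": 0, "ty": -0.11, "tz": -0.05, "yaw": 0, "grip": 0}
    - {"tx": 0, "ty": -0.11, "tz": -0.05, "yaw": 0, "grip": 0}

```text
time: 5.82
tool_pos: [0.6021, -0.1659, 0.1025]
tool_rot: [3.141, -0.0, -3.056]
contact_force: [0.1, 1.0, 0.6]
opening: 0.0359
```

```bash
python3 - <<'E'
from h import *
s=robot.observe();p=s["tool_pos"];print(p,s["opening"],s["time"])
cs=robot.get_calibration("scene")
im,d=robot.read_camera("wrist");cw=robot.get_calibration("wrist");P=cloud(cw,d)
save("w4.png",im[200:420],1.4)
ims,ds=robot.read_camera("scene");save("s4.png",ims[150:290,170:330],5)
print(proj(cs,p),(proj(cs,p)-[150,170])*5)
S=cloud(cs,ds)
R=np.array([[np.cos(s["tool_rot"][2]),np.sin(s["tool_rot"][2])],[np.sin(s["tool_rot"][2]),-np.cos(s["tool_rot"][2])]])
for nm,A in(("w",P),("s",S)):
    q=(A[...,:2]-p[:2])@R.T; h=A[...,2]-p[2]
    for lo in np.arange(-.01,.12,.01):
        m=(h>lo)&(h<=lo+.01)&(abs(q[...,0])<.06)&(abs(q[...,1])<.12)
        if m.sum()>3: print(nm,round(lo,3),m.sum(),"x",np.round(np.percentile(q[m][:,0],[2,98]),3),"y",np.round(np.percentile(q[m][:,1],[2,25,75,98]),3))
E
```

```text
[ 0.60213858 -0.16588739  0.10245663] 0.035864126121737436 5.825
[251.38897879 243.68892707] [506.94489396 368.44463534]
w 0.03 324 x [-0.008  0.011] y [-0.025 -0.018  0.022  0.029]
w 0.04 768 x [-0.008  0.011] y [-0.031 -0.021  0.025  0.035]
w 0.05 859 x [-0.004  0.011] y [-0.032 -0.022  0.026  0.035]
w 0.06 701 x [0.001 0.011] y [-0.026 -0.02   0.024  0.03 ]
w 0.07 740 x [-0.01   0.011] y [-0.024 -0.019  0.023  0.028]
w 0.08 251 x [-0.011  0.011] y [-0.019 -0.018  0.022  0.022]
w 0.09 997 x [-0.006  0.036] y [-0.078 -0.077  0.081  0.082]
w 0.1 7002 x [0.    0.036] y [-0.081 -0.076  0.08   0.084]
w 0.11 17105 x [0.012 0.036] y [-0.077 -0.04   0.042  0.081]
s 0.03 43 x [-0.014  0.005] y [-0.027  0.021  0.023  0.029]
s 0.04 94 x [-0.014  0.008] y [-0.035 -0.029  0.024  0.036]
s 0.05 108 x [-0.014  0.007] y [-0.036 -0.033  0.023  0.035]
s 0.06 103 x [-0.014  0.005] y [-0.037 -0.035  0.023  0.037]
s 0.07 100 x [-0.015  0.002] y [-0.038 -0.034  0.025  0.037]
s 0.08 49 x [-0.015  0.008] y [-0.039 -0.031  0.029  0.038]
s 0.09 88 x [-0.039  0.026] y [-0.085 -0.084  0.028  0.083]
s 0.1 374 x [-0.04   0.029] y [-0.086 -0.084  0.032  0.083]
s 0.11 530 x [-0.04   0.027] y [-0.086 -0.048  0.048  0.083]
```

View pics/s4.png

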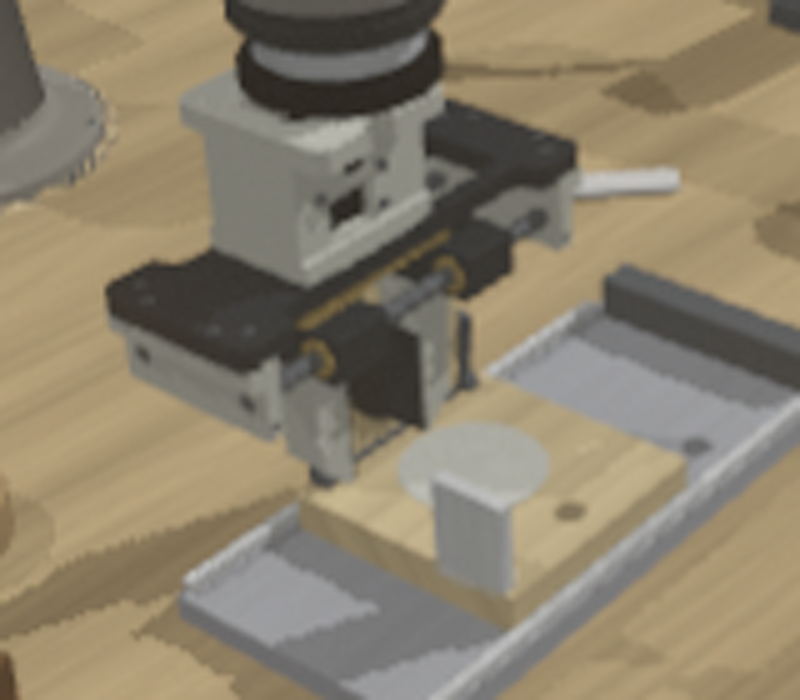

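View pics/w4.png

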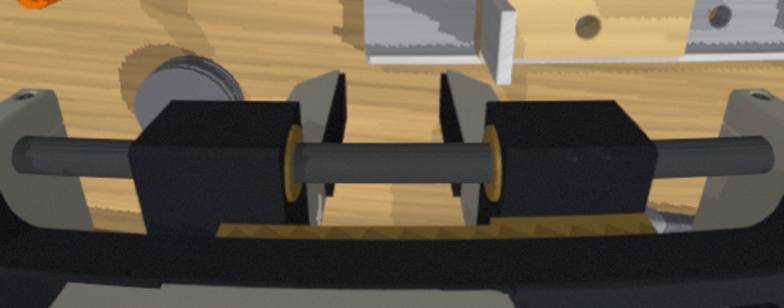

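The fingertips are consistently about 31 mm above the reported TCP, and the body starts 66 mm behind the real tips, as specified. So I take true tip z = reported + 0.031. I redo the push lower.

>>> apply_moves:
  plan:
    - {"tx": 0, "ty": 0, "tz": 0.02, "yaw": 0, "grip": -1}
    - {"tx": 0, "ty": 0, "tz": 0.05, "yaw": 0, "grip": -1}
    - {"tx": 0, "ty": 0, "tz": 0.077, "yaw": 0, "grip": -1}
    - {"tx": 0, "ty": 0.005, "tz": 0.077, "yaw": 0, "grip": -1}
    - {"tx": 0, "ty": 0.02, "tz": 0.077, "yaw": 0, "grip": -1}
    - {"tx": 0, "ty": 0.035, "tz": 0.077, "yaw": 0, "grip": -1}
    - {"tx": 0, "ty": 0.05, "tz": 0.077, "yaw": 0, "grip": -1}
    - {"tx": 0, "ty": 0.05, "tz": 0.077, "yaw": 0, "grip": -1}

```text
time: 6.92
tool_pos: [0.5982, -0.1138, 0.0265]
tool_rot: [3.141, 0.001, -3.053]
contact_force: [0.4, -0.5, -0.4]
opening: 0.0005
```

```bash
python3 - <<'E'
from h import *
s=robot.observe();p=s["tool_pos"];print(p,s["opening"],s["time"],s["contact_force"])
ims,ds=robot.read_camera("scene");save("s5.png",ims[150:290,190:350],5)
E
```

```text
[ 0.59821778 -0.11378246  0.02647129] 0.00046798589634071 6.925 [ 0.3539322  -0.4649382  -0.39726744]
```

View pics/s5.png

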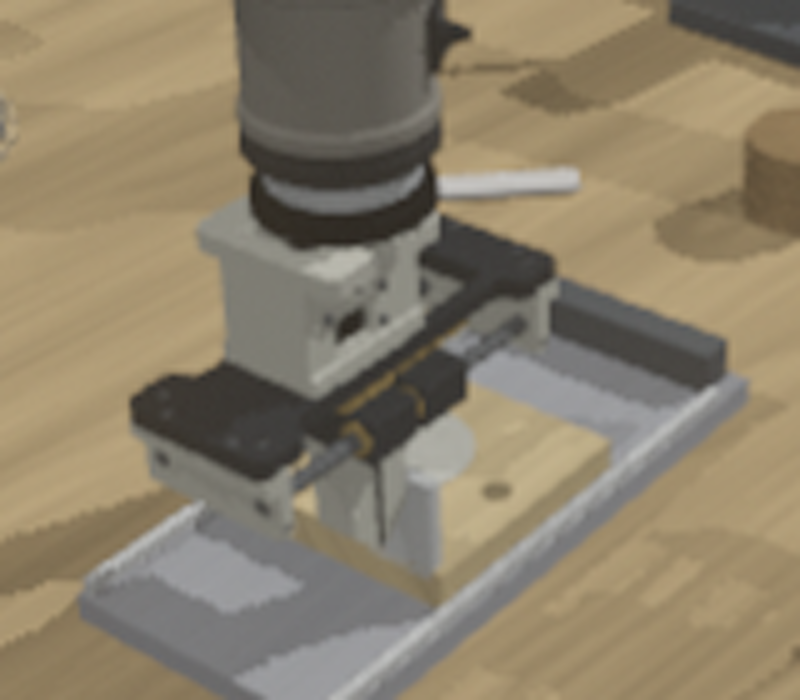

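Contact is made and the carrier is moving. I continue pushing.

>>> apply_moves:
  plan:
    - {"tx": 0, "ty": 0.012, "tz": 0, "yaw": 0, "grip": -1}
    - {"tx": 0, "ty": 0.024, "tz": 0, "yaw": 0, "grip": -1}
    - {"tx": 0, "ty": 0.036, "tz": 0, "yaw": 0, "grip": -1}
    - {"tx": 0, "ty": 0.048, "tz": 0, "yaw": 0, "grip": -1}
    - {"tx": 0, "ty": 0.06, "tz": 0, "yaw": 0, "grip": -1}
    - {"tx": 0, "ty": 0.06, "tz": 0, "yaw": 0, "grip": -1}

```text
time: 7.72
tool_pos: [0.5923, -0.054, 0.0255]
tool_rot: [3.14, -0.001, -3.053]
contact_force: [0.6, -0.4, -0.1]
opening: 0.0005
```

```bash
python3 - <<'E'
from h import *
s=robot.observe();p=s["tool_pos"];print(p,s["time"],s["contact_force"])
ims,ds=robot.read_camera("wrist");save("w6.png",ims,1.4)
c=robot.get_calibration("wrist");P=cloud(c,ds)
yb=np.radians(5.1);e=np.array([-np.sin(yb),np.cos(yb)])
def band(zlo,zhi):
    m=(P[...,2]>zlo)&(P[...,2]<zhi)&(P[...,0]>.5)&(P[...,0]<.6);q=P[m][:,:2]@e
    print(zlo,m.sum(),np.round(np.percentile(q,[0.5,5,95,99.5]),4)); return q
band(.03,.0345);q=band(.028,.043);print(np.histogram(q,bins=np.arange(-.15,.2,.01)))
E
```

```text
[ 0.5922602  -0.05402408  0.02546485] 7.725 [ 0.62137866 -0.39424825 -0.12009109]
0.03 1819 [-0.0873 -0.0869  0.0667  0.0675]
0.028 36529 [-0.0869 -0.0808  0.0397  0.0673]
(array([   0,    0,    0,    0,    0,    0, 2023, 2662, 3001, 3031, 2965,
       2901, 2581, 2787, 2727, 2630, 2527, 2519, 2429,  695,    0, 1003,
         48,    0,    0,    0,    0,    0,    0,    0,    0,    0,    0,
          0]), array([-1.50000000e-01, -1.40000000e-01, -1.30000000e-01, -1.20000000e-01,
       -1.10000000e-01, -1.00000000e-01, -9.00000000e-02, -8.00000000e-02,
       -7.00000000e-02, -6.00000000e-02, -5.00000000e-02, -4.00000000e-02,
       -3.00000000e-02, -2.00000000e-02, -1.00000000e-02,  1.38777878e-16,
        1.00000000e-02,  2.00000000e-02,  3.00000000e-02,  4.00000000e-02,
        5.00000000e-02,  6.00000000e-02,  7.00000000e-02,  8.00000000e-02,
        9.00000000e-02,  1.00000000e-01,  1.10000000e-01,  1.20000000e-01,
        1.30000000e-01,  1.40000000e-01,  1.50000000e-01,  1.60000000e-01,
        1.70000000e-01,  1.80000000e-01,  1.90000000e-01]))
```

View pics/w6.png

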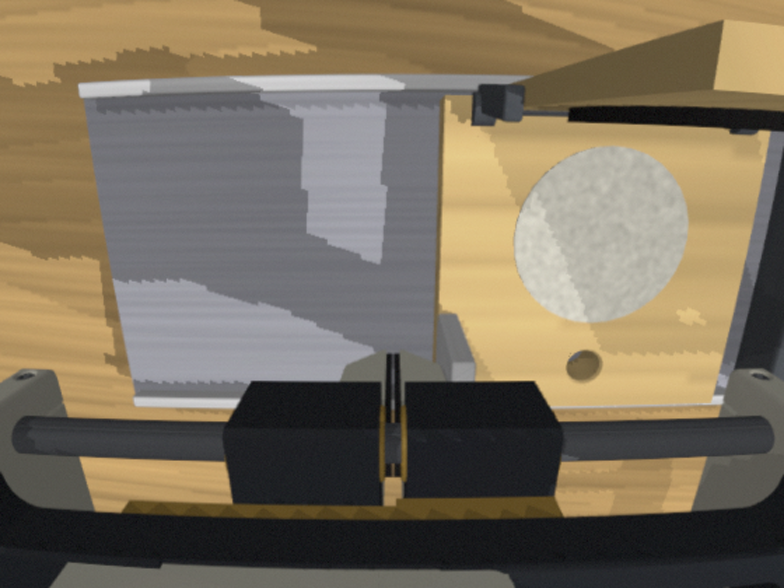

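>>> apply_moves:
  plan:
    - {"tx": 0, "ty": 0.01, "tz": 0, "yaw": 0, "grip": -1}
    - {"tx": 0, "ty": 0.018, "tz": 0, "yaw": 0, "grip": -1}
    - {"tx": 0, "ty": 0.018, "tz": 0, "yaw": 0, "grip": -1}

```text
time: 8.15
tool_pos: [0.5911, -0.0368, 0.0257]
tool_rot: [3.141, -0.0, -3.054]
contact_force: [-0.1, -0.1, -0.2]
opening: 0.0003
```

>>> apply_moves:
  plan:
    - {"tx": 0, "ty": 0.002, "tz": 0, "yaw": 0, "grip": -1}
    - {"tx": 0, "ty": 0.004, "tz": 0, "yaw": 0, "grip": -1}

```text
time: 8.4
tool_pos: [0.5911, -0.0342, 0.0259]
tool_rot: [-3.141, 0.0, -3.055]
contact_force: [-0.0, -3.4, -1.0]
opening: 0.0002
```

>>> apply_moves:
  plan:
    - {"tx": 0, "ty": 0.002, "tz": 0, "yaw": 0, "grip": -1}
    - {"tx": 0, "ty": 0.002, "tz": 0, "yaw": 0, "grip": -1}

```text
time: 8.65
tool_pos: [0.5909, -0.0322, 0.0259]
tool_rot: [-3.141, 0.0, -3.054]
contact_force: [-0.7, -3.9, -1.0]
opening: 0.0003
```

>>> apply_moves:
  plan:
    - {"tx": 0, "ty": 0.002, "tz": 0, "yaw": 0, "grip": -1}
    - {"tx": 0, "ty": 0.003, "tz": 0, "yaw": 0, "grip": -1}

```text
time: 8.9
tool_pos: [0.5909, -0.0321, 0.026]
tool_rot: [-3.137, 0.0, -3.054]
contact_force: [-0.7, -16.7, -2.3]
opening: 0.0006
```

```bash
python3 - <<'E'
from h import *
s=robot.observe();p=s["tool_pos"];print(p,s["time"],s["contact_force"])
ims,ds=robot.read_camera("wrist");save("w7.png",ims,1.4)
c=robot.get_calibration("wrist");P=cloud(c,ds)
yb=np.radians(5.1);e=np.array([-np.sin(yb),np.cos(yb)])
m=(P[...,2]>.028)&(P[...,2]<.043)&(P[...,0]>.5)&(P[...,0]<.6);q=P[m][:,:2]@e
print(np.histogram(q,bins=np.arange(.03,.12,.003)))
E
```

```text
[ 0.59090924 -0.03211015  0.02595283] 8.9 [ -0.74971986 -16.7473246   -2.33605275]
(array([ 774,  749,  760,  774,  764,  769,  743,  732,  744,  740,  714,
        272, 1907,  619,  561,  443,  343,  264,  182,   49,    0,    0,
          0,    0,    0,    0,    0,    0,    0]), array([0.03 , 0.033, 0.036, 0.039, 0.042, 0.045, 0.048, 0.051, 0.054,
       0.057, 0.06 , 0.063, 0.066, 0.069, 0.072, 0.075, 0.078, 0.081,
       0.084, 0.087, 0.09 , 0.093, 0.096, 0.099, 0.102, 0.105, 0.108,
       0.111, 0.114, 0.117]))
```

View pics/w7.png

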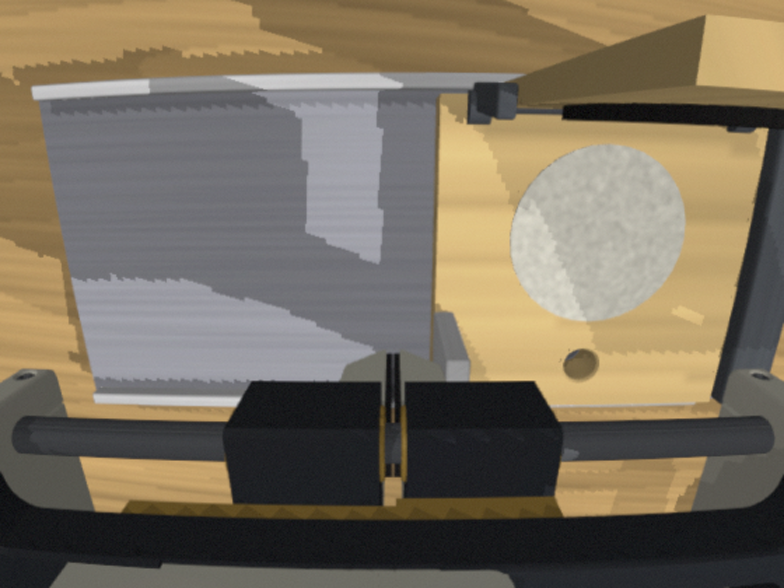

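Force rose to 17 N with no further motion, and in the picture the carrier's edge is against the stop: it is home. I retreat and rise.

>>> apply_moves:
  plan:
    - {"tx": 0, "ty": -0.015, "tz": 0, "yaw": 0, "grip": -1}
    - {"tx": 0, "ty": -0.03, "tz": 0, "yaw": 0, "grip": -1}
    - {"tx": 0, "ty": -0.03, "tz": -0.06, "yaw": 0, "grip": -1}
    - {"tx": 0, "ty": -0.03, "tz": -0.12, "yaw": 0, "grip": -1}
    - {"tx": 0, "ty": -0.03, "tz": -0.18, "yaw": 0, "grip": -1}
    - {"tx": 0, "ty": -0.03, "tz": -0.18, "yaw": 0, "grip": -1}

```text
time: 9.7
tool_pos: [0.5959, -0.0595, 0.2117]
tool_rot: [-3.139, 0.011, -3.054]
contact_force: [0.3, -0.7, -0.2]
opening: 0.0006
```

```bash
python3 - <<'E'
from h import *
s=robot.observe();print(s["tool_pos"],s["time"],s["contact_force"])
im,d=robot.read_camera("wrist");c=robot.get_calibration("wrist");P=cloud(c,d);save("w8.png",im,1.4);np.save("w8P.npy",P)
for l,z in(("lid_hole",.14),("station_hole",.034),("lid",.034)):
    print(l,[(np.round(x["pixel"]),round(x["confidence"],2),np.round(atz(c,x["pixel"],z),4)) for x in robot.tip_of(l,"wrist")])
ims,ds=robot.read_camera("scene");cs=robot.get_calibration("scene");S=cloud(cs,ds);save("s8.png",ims[120:290,190:400],3.5)
yb=np.radians(5.1);B=np.array([[np.cos(yb),np.sin(yb)],[-np.sin(yb),np.cos(yb)]])
for nm,A in(("w",P),("s",S)):
    m=(A[...,2]>.029)&(A[...,2]<.0375);m&=(A[...,0]>.45)&(A[...,0]<.65)&(A[...,1]>-.05)&(A[...,1]<.11)
    r=cv2.minAreaRect(A[m][:,:2].astype(np.float32)*1000);print(nm,"carrier",r)
    for zl in(.06,.08,.1,.12,.14,.155):
        m=(abs(A[...,2]-zl)<.006)&(A[...,0]>.42)&(A[...,0]<.52)&(A[...,1]>-.02)&(A[...,1]<.12)
        q=A[m][:,:2]@B.T
        if m.sum()>5:print(zl,m.sum(),"bx",np.round(np.percentile(q[:,0],[2,50,98]),3),"by",np.round(np.percentile(q[:,1],[2,98]),3))
E
```

```text
[ 0.59592522 -0.05948412  0.21173584] 9.7 [ 0.26723693 -0.7468099  -0.24741261]
lid_hole [(array([ 81., 428.]), 0.85, array([0.4834, 0.0434, 0.14  ]))]
station_hole [(array([179., 372.]), 0.58, array([0.5829, 0.0452, 0.034 ]))]
lid [(array([ 86., 384.]), 0.56, array([0.4822, 0.0414, 0.034 ]))]
w carrier ((542.4539184570312, 47.17878723144531), (133.55430603027344, 131.23057556152344), 3.976444721221924)
0.06 43 bx [0.479 0.483 0.49 ] by [-0.054  0.048]
0.08 108 bx [0.482 0.487 0.491] by [-0.053  0.051]
0.1 96 bx [0.482 0.492 0.493] by [-0.046  0.027]
0.12 85 bx [0.483 0.491 0.494] by [-0.046  0.008]
0.14 49 bx [0.484 0.487 0.491] by [-0.046 -0.045]
0.155 1513 bx [0.484 0.488 0.492] by [-0.045  0.043]
s carrier ((550.6926879882812, 46.32163619995117), (130.19650268554688, 133.8818359375), 3.413566827774048)
0.06 111 bx [0.487 0.494 0.497] by [-0.055  0.049]
0.08 112 bx [0.488 0.496 0.499] by [-0.055  0.049]
0.1 103 bx [0.488 0.496 0.5  ] by [-0.047  0.042]
0.12 111 bx [0.489 0.495 0.497] by [-0.047  0.04 ]
0.14 95 bx [0.49  0.496 0.498] by [-0.047  0.043]
0.155 95 bx [0.489 0.496 0.499] by [-0.046  0.043]
```

View pics/w8.png

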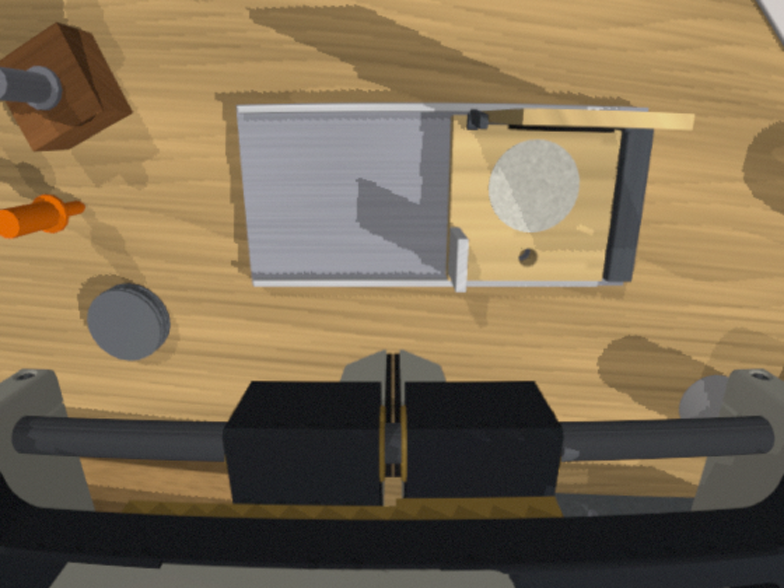

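View pics/s8.png

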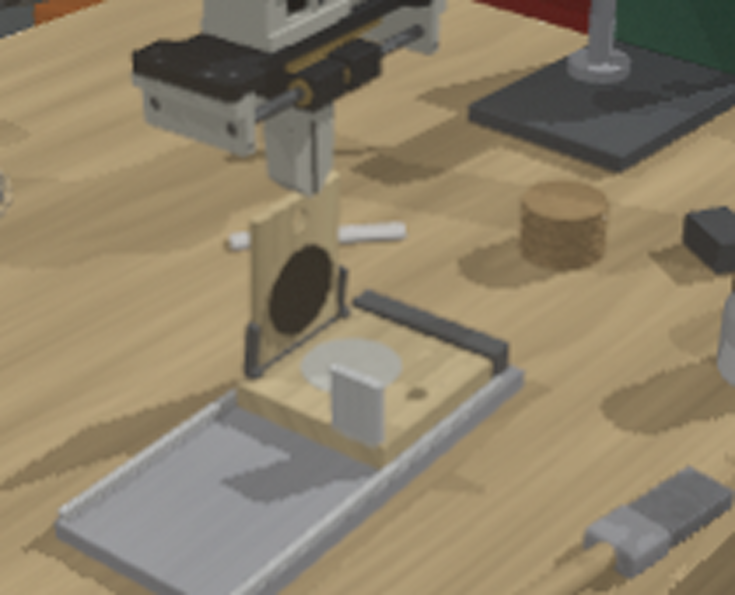

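>>> apply_moves:
  plan:
    - {"tx": 0.045, "ty": 0.03, "tz": 0, "yaw": 0, "grip": -1}
    - {"tx": 0.095, "ty": 0.065, "tz": 0, "yaw": 0, "grip": -1}
    - {"tx": 0.145, "ty": 0.1, "tz": 0, "yaw": 0, "grip": -1}
    - {"tx": 0.168, "ty": 0.112, "tz": 0, "yaw": 0, "grip": -1}
    - {"tx": 0.168, "ty": 0.112, "tz": 0.04, "yaw": 0, "grip": -1}
    - {"tx": 0.168, "ty": 0.112, "tz": 0.09, "yaw": 0, "grip": -1}
    - {"tx": 0.168, "ty": 0.112, "tz": 0.118, "yaw": 0, "grip": -1}
    - {"tx": 0.168, "ty": 0.112, "tz": 0.118, "yaw": 0, "grip": -1}

```text
time: 10.95
tool_pos: [0.4137, 0.0384, 0.0856]
tool_rot: [3.14, -0.007, -3.054]
contact_force: [0.3, 0.1, 1.1]
opening: 0.0006
```

```bash
python3 - <<'E'
from h import *
s=robot.observe();print(s["tool_pos"],s["time"],s["contact_force"],s["qpos"])
ims,ds=robot.read_camera("scene");save("s9.png",ims[120:290,190:400],3.5)
E
```

```text
[0.41373826 0.03839742 0.0855749 ] 10.95 [0.28136669 0.13967104 1.05135113] [-9.25385297e-02  2.88990333e-01  1.95960553e+00  2.39191421e-04
  8.99805203e-01 -1.75067332e+00]
```

View pics/s9.png

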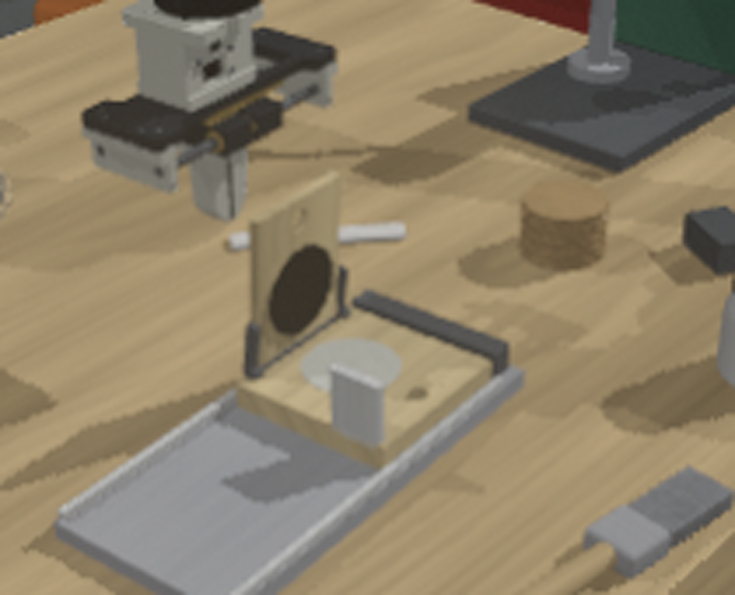

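>>> apply_moves:
  plan:
    - {"tx": -0.035, "ty": 0, "tz": 0, "yaw": 0, "grip": -1}
    - {"tx": -0.055, "ty": 0, "tz": 0, "yaw": 0, "grip": -1}
    - {"tx": -0.07, "ty": 0, "tz": 0, "yaw": 0, "grip": -1}
    - {"tx": -0.085, "ty": 0, "tz": 0, "yaw": 0, "grip": -1}
    - {"tx": -0.1, "ty": 0, "tz": 0, "yaw": 0, "grip": -1}
    - {"tx": -0.115, "ty": 0, "tz": 0, "yaw": 0, "grip": -1}
    - {"tx": -0.125, "ty": 0, "tz": 0, "yaw": 0, "grip": -1}
    - {"tx": -0.13, "ty": 0, "tz": 0, "yaw": 0, "grip": -1}

```text
time: 12.0
tool_pos: [0.5462, 0.0495, 0.0885]
tool_rot: [-3.142, 0.001, -3.054]
contact_force: [-0.5, -1.0, 0.5]
opening: 0.0003
```

```bash
python3 - <<'E'
from h import *
s=robot.observe();print(s["tool_pos"],s["time"],s["contact_force"])
ims,ds=robot.read_camera("scene");save("s10.png",ims[120:290,190:400],3.5)
E
```

```text
[0.54624401 0.0495189  0.08850201] 12.0 [-0.45386468 -1.04598152  0.48815476]
```

View pics/s10.png

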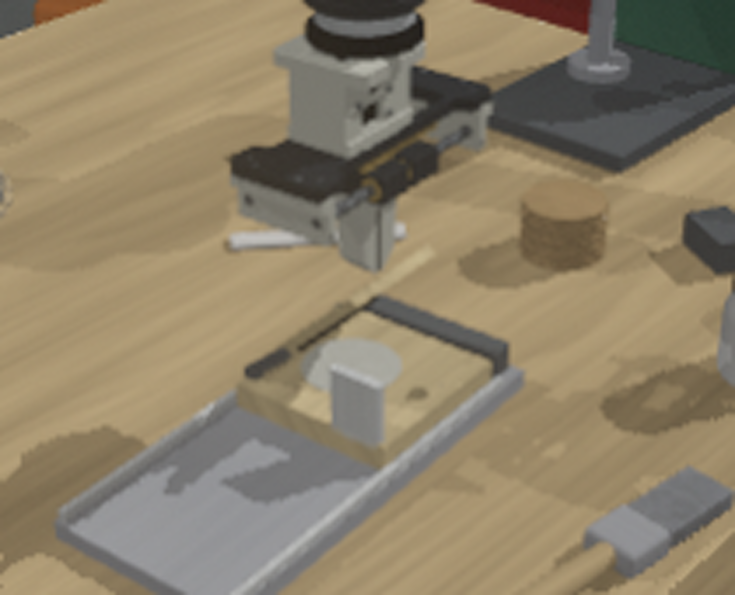

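The lid is past 1.05 rad and sinking by itself. I go up and over to the pin, jaws turned along world x to stay clear of the big grey pin.

>>> apply_moves:
  plan:
    - {"tx": 0, "ty": 0, "tz": -0.05, "yaw": 0.1, "grip": -1}
    - {"tx": 0.01, "ty": -0.04, "tz": -0.085, "yaw": 0.28, "grip": 0.1}
    - {"tx": 0.025, "ty": -0.09, "tz": -0.085, "yaw": 0.46, "grip": 0.1}
    - {"tx": 0.04, "ty": -0.145, "tz": -0.085, "yaw": 0.64, "grip": 0.1}
    - {"tx": 0.055, "ty": -0.2, "tz": -0.085, "yaw": 0.82, "grip": 0.1}
    - {"tx": 0.068, "ty": -0.255, "tz": -0.085, "yaw": 1.0, "grip": 0.1}
    - {"tx": 0.08, "ty": -0.31, "tz": -0.085, "yaw": 1.18, "grip": 0.1}
    - {"tx": 0.09, "ty": -0.36, "tz": -0.085, "yaw": 1.36, "grip": 0.1}

```text
time: 13.05
tool_pos: [0.4864, -0.3188, 0.1731]
tool_rot: [3.141, -0.0, 1.862]
contact_force: [0.5, 0.3, 0.6]
opening: 0.0506
```

```bash
python3 - <<'E'
from h import *
to((.4895,-.3335,.1735),np.pi/2)
s=robot.observe();print(s["tool_pos"],s["time"],s["opening"])
E
```

```text
{'tx': -0.015, 'ty': -0.0012, 'tz': -0.0004, 'yaw': 0.2914} rpy [ 3.1414 -0.      1.8622]
[ 0.48637905 -0.31875896  0.17313683] 13.05 0.05062403274559633
```

>>> apply_moves:
  plan:
    - {"tx": -0.008, "ty": 0, "tz": 0, "yaw": 0.15, "grip": 0.1}
    - {"tx": -0.015, "ty": -0.001, "tz": 0, "yaw": 0.291, "grip": 0.1}
    - {"tx": -0.015, "ty": -0.001, "tz": 0, "yaw": 0.291, "grip": 0.1}
    - {"tx": -0.015, "ty": -0.001, "tz": 0, "yaw": 0.291, "grip": 0.1}

```text
time: 13.55
tool_pos: [0.4905, -0.3311, 0.1729]
tool_rot: [-3.141, -0.0, 1.581]
contact_force: [0.3, 0.5, -0.2]
opening: 0.0507
```

```bash
python3 - <<'E'
from h import *
s=robot.observe();p=s["tool_pos"];print(p,s["time"],s["tool_rot"])
im,d=robot.read_camera("wrist");c=robot.get_calibration("wrist");P=cloud(c,d);save("w11.png",im,1.4)
for l,z in(("pin_grip",.0715),):
    print(l,[(np.round(x["pixel"]),round(x["confidence"],2),np.round(atz(c,x["pixel"],z),4)) for x in robot.tip_of(l,"wrist")])
ims,ds=robot.read_camera("scene");cs=robot.get_calibration("scene");S=cloud(cs,ds);save("s11.png",ims[120:320,60:400],2.3)
for nm,A in(("w",P),("s",S)):
    m=(A[...,2]>.055)&(A[...,2]<.1)&(abs(A[...,0]-.489)<.025)&(abs(A[...,1]+.334)<.025)
    if m.sum()>10:print(nm,m.sum(),cv2.minEnclosingCircle(A[m][:,:2].astype(np.float32)*1000),A[m].max(0))
    q=A-p;h=q[...,2]
    m=(h>-.02)&(h<.05)&(abs(q[...,1])<.015)&(abs(q[...,0])<.06)&(A[...,2]>.13)
    print(nm,"fingers",m.sum(),np.round(np.percentile(q[m],[1,99],axis=0),4) if m.sum() else "")
E
```

```text
[ 0.49052629 -0.33112721  0.17289986] 13.55 [-3.14144224e+00 -3.29859193e-04  1.58074756e+00]
pin_grip [(array([319., 256.]), 0.83, array([ 0.4667, -0.4621,  0.0715])), (array([212., 383.]), 0.82, array([ 0.5881, -0.3419,  0.0715])), (array([213., 179.]), 0.79, array([ 0.3955, -0.3446,  0.0715])), (array([203., 277.]), 0.61, array([ 0.488 , -0.3333,  0.0715]))]
w 714 ((489.10137939453125, -333.3055419921875), 10.890758514404297) [ 0.49984543 -0.32263821  0.0978449 ]
w fingers 1199 [[-0.0407 -0.0076  0.0321]
 [ 0.0407  0.013   0.0499]]
s 216 ((492.6112365722656, -332.97149658203125), 12.277787208557129) [ 0.50487386 -0.32345646  0.09655198]
s fingers 193 [[-0.0381 -0.0114  0.03  ]
 [ 0.0446  0.0121  0.0499]]
```

View pics/w11.png

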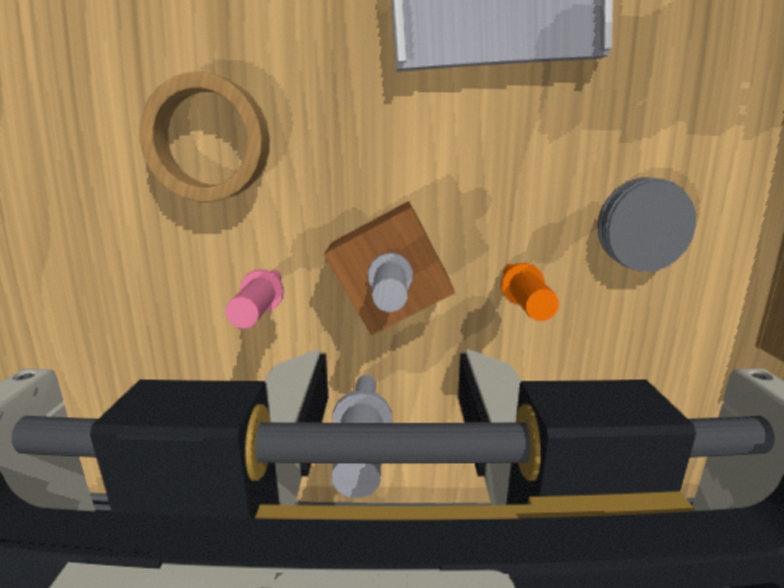

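View pics/s11.png

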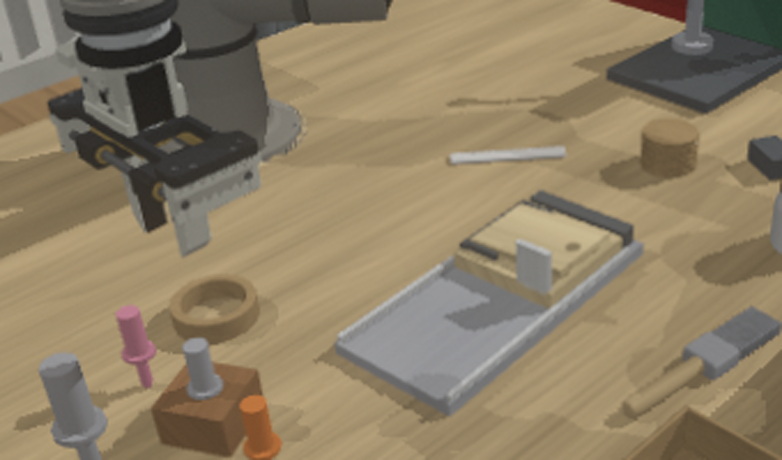

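Close crop check: the wrist view shows the grey pin in the brown block under the open jaws, orange and pink to either side, and the big grey one behind. The choice is confirmed, and the lid lies shut (slightly ajar) with the carrier home. I descend.

>>> apply_moves:
  plan:
    - {"tx": -0.002, "ty": -0.001, "tz": 0.05, "yaw": 0, "grip": 0.1}
    - {"tx": -0.002, "ty": -0.001, "tz": 0.1, "yaw": 0, "grip": 0.1}
    - {"tx": -0.002, "ty": -0.001, "tz": 0.13, "yaw": 0, "grip": 0.1}
    - {"tx": -0.002, "ty": -0.001, "tz": 0.148, "yaw": 0, "grip": 0.1}
    - {"tx": -0.002, "ty": -0.001, "tz": 0.15, "yaw": 0, "grip": 0.1}
    - {"tx": -0.002, "ty": -0.001, "tz": 0.15, "yaw": 0, "grip": 0.1}

```text
time: 14.45
tool_pos: [0.4901, -0.3338, 0.0235]
tool_rot: [3.141, 0.001, 1.578]
contact_force: [0.4, 0.2, -0.5]
opening: 0.0505
```

```bash
python3 - <<'E'
from h import *
s=robot.observe();p=s["tool_pos"];print(p,s["time"],s["contact_force"],s["opening"])
ims,ds=robot.read_camera("scene");save("s12.png",ims[200:350,60:240],4)
im,d=robot.read_camera("wrist");save("w12.png",im,1.4)
E
```

```text
[ 0.49014913 -0.33375205  0.02352922] 14.45 [ 0.36041062  0.21585716 -0.49407246] 0.050462926878809156
```

View pics/s12.png

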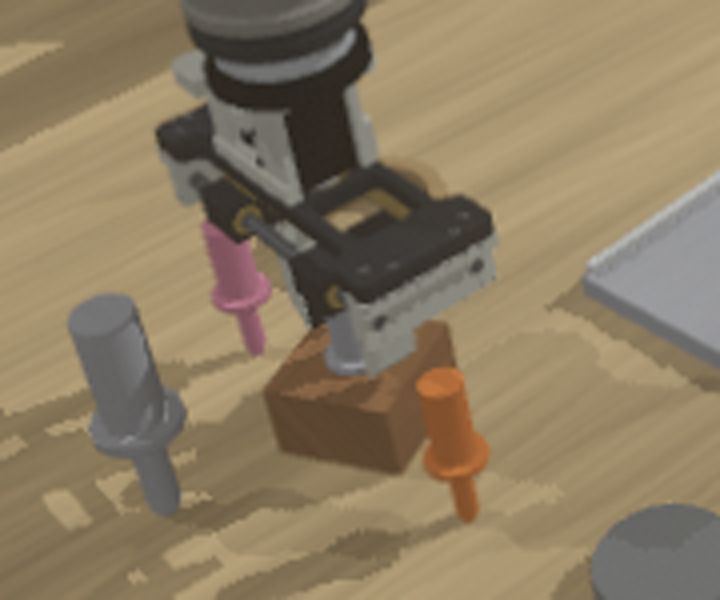

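View pics/w12.png

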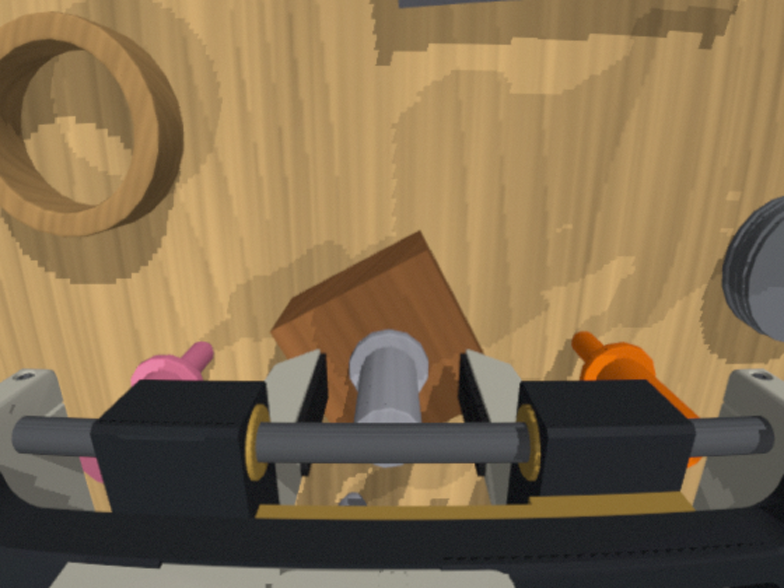

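>>> apply_moves:
  plan:
    - {"tx": 0, "ty": 0, "tz": 0.002, "yaw": 0, "grip": 0.1}
    - {"tx": 0, "ty": 0, "tz": 0.002, "yaw": 0, "grip": -0.9}
    - {"tx": 0, "ty": 0, "tz": 0.002, "yaw": 0, "grip": -0.9}
    - {"tx": 0, "ty": 0, "tz": 0.002, "yaw": 0, "grip": -0.9}
    - {"tx": 0, "ty": 0, "tz": 0.002, "yaw": 0, "grip": -0.9}
  force: 45

```text
time: 15.18
tool_pos: [0.4897, -0.3336, 0.0208]
tool_rot: [3.142, -0.0, 1.578]
contact_force: [0.0, -0.2, 0.7]
opening: 0.0213
```

>>> apply_moves:
  plan:
    - {"tx": 0, "ty": 0, "tz": -0.02, "yaw": 0, "grip": -0.9}
    - {"tx": 0, "ty": 0, "tz": -0.05, "yaw": 0, "grip": -0.9}
    - {"tx": 0, "ty": 0, "tz": -0.09, "yaw": 0, "grip": -0.9}
    - {"tx": 0, "ty": 0, "tz": -0.12, "yaw": 0, "grip": -0.9}
    - {"tx": 0, "ty": 0, "tz": -0.12, "yaw": 0, "grip": -0.9}

```text
time: 15.8
tool_pos: [0.4908, -0.3346, 0.1431]
tool_rot: [3.138, 0.003, 1.578]
contact_force: [-0.3, -0.3, -1.2]
opening: 0.0217
```

```bash
python3 - <<'E'
from h import *
s=robot.observe();p=s["tool_pos"];print(p,s["time"],s["contact_force"],s["opening"])
ims,ds=robot.read_camera("scene");save("s13.png",ims[120:330,50:310],3)
im,d=robot.read_camera("wrist");save("w13.png",im,1.4)
E
```

```text
[ 0.49081878 -0.33455318  0.14314032] 15.8 [-0.3292236  -0.31649556 -1.16048329] 0.02169635708427742
```

View pics/s13.png

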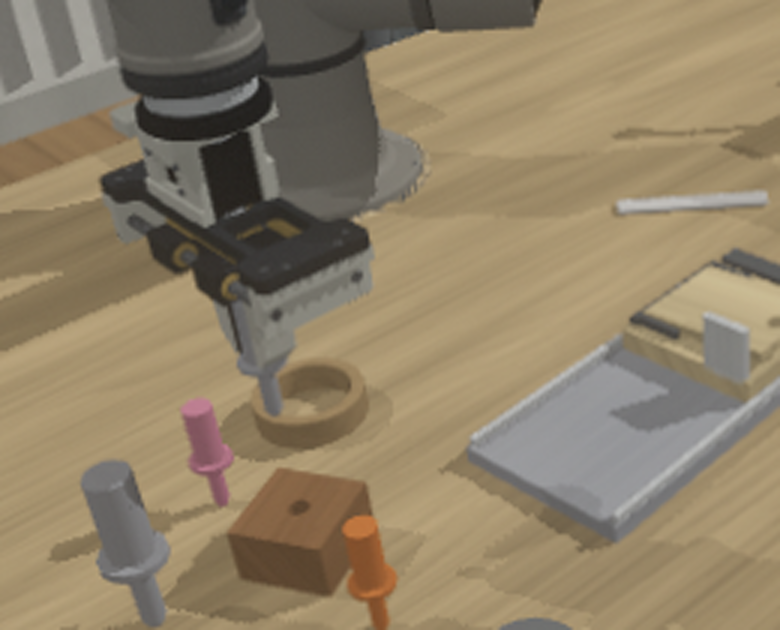

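View pics/w13.png

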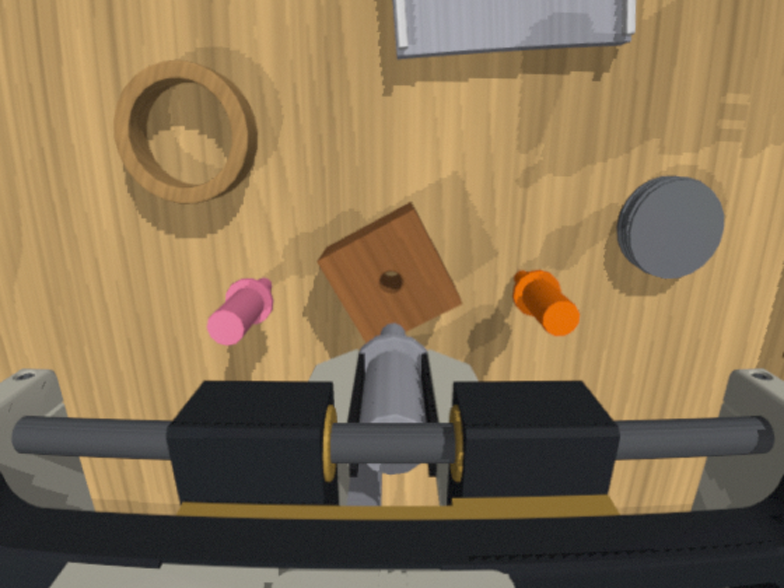

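Pin held: opening 21.7 mm matches the grip's 22 mm, and the block is empty. Next I measure the empty block hole in the same wrist frame to get a bias-free reference, then move over to view the lid hole.

```bash
python3 - <<'E'
from h import *
im,d=robot.read_camera("wrist");c=robot.get_calibration("wrist")
g=cv2.cvtColor(im,cv2.COLOR_RGB2GRAY)[185:215,262:298]
cv2.imwrite("pics/bh.png",cv2.resize(g,None,fx=16,fy=16,interpolation=cv2.INTER_NEAREST))
for th in(60,70,80):
    m=(g<th).astype(np.uint8);n,l,st,ce=cv2.connectedComponentsWithStats(m)
    for i in range(1,n):
        if st[i,4]>20: x,y,w,h,a=st[i];px=(185+y+h/2-.5,262+x+w/2-.5);print(th,st[i],px,atz(c,px,.044))
print(robot.observe()["tool_pos"])
E
```

```text
60 [ 11  12  15  11 116] (np.float64(202.0), np.float64(280.0)) [ 0.48876789 -0.33265507  0.044     ]
70 [ 10  11  16  13 144] (np.float64(202.0), np.float64(279.5)) [ 0.48831499 -0.33265827  0.044     ]
80 [ 10  11  17  14 174] (np.float64(202.5), np.float64(280.0)) [ 0.48877086 -0.33312751  0.044     ]
[ 0.4890145  -0.33301689  0.13926875]
```

View pics/bh.png

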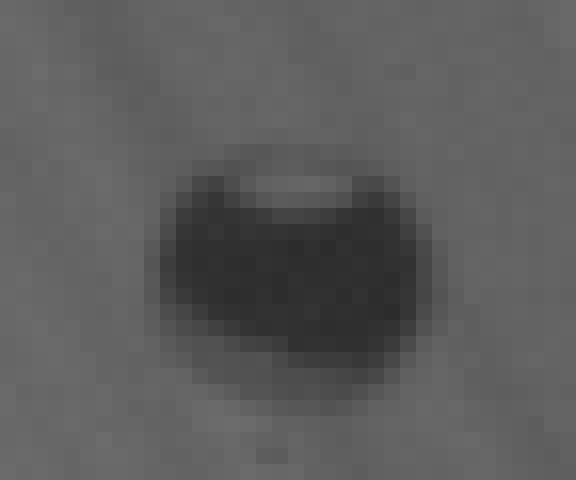

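>>> apply_moves:
  plan:
    - {"tx": 0.045, "ty": 0.014, "tz": 0, "yaw": 0, "grip": -0.9}
    - {"tx": 0.1, "ty": 0.03, "tz": 0, "yaw": 0, "grip": -0.9}
    - {"tx": 0.155, "ty": 0.046, "tz": 0, "yaw": 0, "grip": -0.9}
    - {"tx": 0.21, "ty": 0.062, "tz": 0, "yaw": 0, "grip": -0.9}
    - {"tx": 0.265, "ty": 0.08, "tz": 0, "yaw": 0, "grip": -0.9}
    - {"tx": 0.3, "ty": 0.09, "tz": 0, "yaw": 0, "grip": -0.9}
    - {"tx": 0.314, "ty": 0.094, "tz": 0, "yaw": 0, "grip": -0.9}
    - {"tx": 0.314, "ty": 0.094, "tz": 0, "yaw": 0, "grip": -0.9}

```text
time: 16.95
tool_pos: [0.581, -0.0187, 0.1397]
tool_rot: [-3.14, -0.0, 1.579]
contact_force: [-0.1, -0.5, 0.2]
opening: 0.0213
```

```bash
python3 - <<'E'
from h import *
s=robot.observe();p=s["tool_pos"];print(p,s["time"],s["contact_force"],s["opening"],s["tool_rot"])
im,d=robot.read_camera("wrist");c=robot.get_calibration("wrist");P=cloud(c,d);np.savez("w14.npz",im=im,d=d);save("w14.png",im,1.4)
print([(np.round(x["pixel"],1),round(x["confidence"],2),np.round(atz(c,x["pixel"],.049),4)) for x in robot.tip_of("lid_hole","wrist")])
ims,ds=robot.read_camera("scene");save("s14.png",ims[120:330,150:410],3)
E
```

```text
[ 0.58103196 -0.01868972  0.1397363 ] 16.95 [-0.05718021 -0.48755568  0.17355324] 0.02134844268458417 [-3.13967676e+00 -7.67049543e-05  1.57904653e+00]
[(array([124.4, 291.1]), 0.9, array([0.5896, 0.0493, 0.049 ]))]
```

View pics/w14.png

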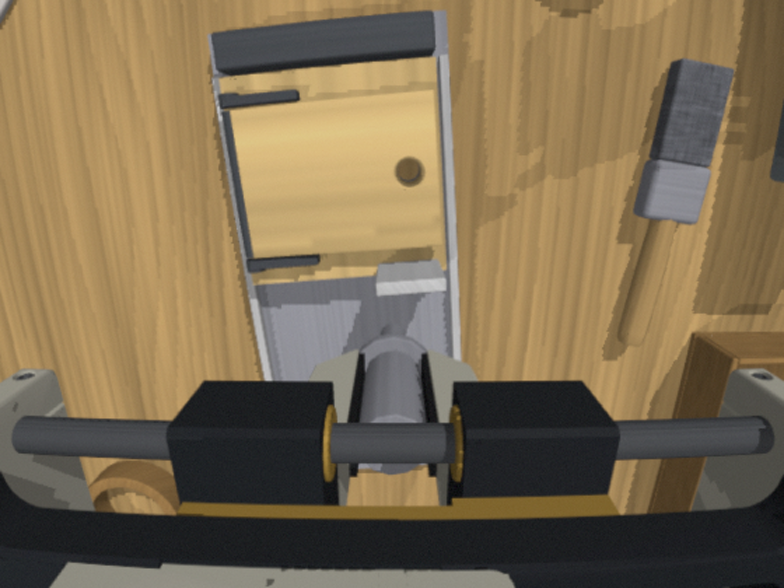

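View pics/s14.png

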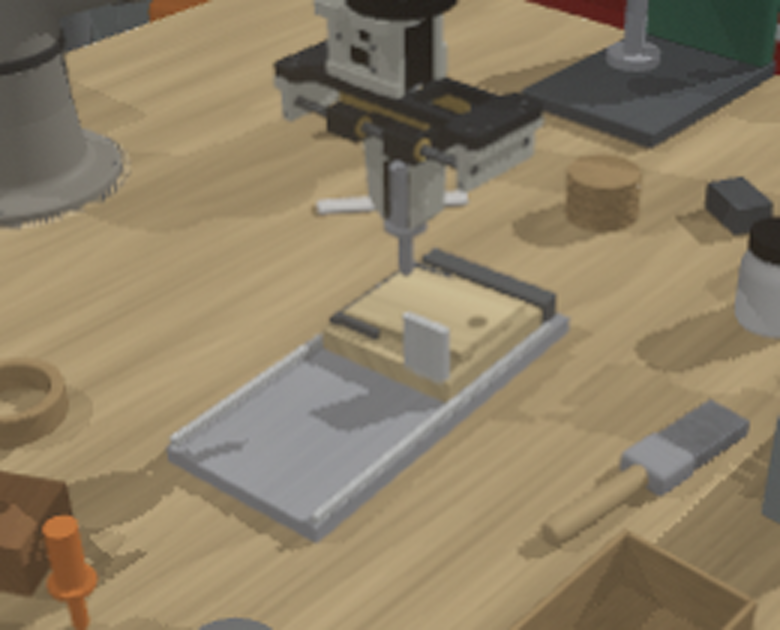

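```bash
python3 - <<'E'
from h import *
im,d=robot.read_camera("wrist");c=robot.get_calibration("wrist");P=cloud(c,d)
print(robot.observe()["tool_pos"])
r0,c0=108,276
g=cv2.cvtColor(im,cv2.COLOR_RGB2GRAY)[r0:r0+30,c0:c0+34];cv2.imwrite("pics/lh.png",cv2.resize(g,None,fx=16,fy=16,interpolation=cv2.INTER_NEAREST))
for th in(90,105,120):
    m=(g<th).astype(np.uint8);n,l,st,ce=cv2.connectedComponentsWithStats(m)
    for i in range(1,n):
        if st[i,4]>40: x,y,w,h,a=st[i];px=(r0+y+h/2-.5,c0+x+w/2-.5);print(th,st[i],px,atz(c,px,.049))
# lid surface height around the hole
for px in((122,278),(122,306),(108,292),(136,292)): print(px,np.round(P[px],4))
E
```

```text
[ 0.58122392 -0.02043827  0.14062101]
90 [ 9  5 15 16 99] (np.float64(120.5), np.float64(292.0)) [0.59078094 0.0516668  0.049     ]
105 [  6   3  19  19 275] (np.float64(120.0), np.float64(291.0)) [0.58994286 0.05206812 0.049     ]
120 [  6   3  19  20 305] (np.float64(120.5), np.float64(291.0)) [0.58994832 0.05166163 0.049     ]
(122, 278) [0.5791 0.0504 0.0497]
(122, 306) [0.6023 0.0506 0.0511]
(108, 292) [0.5905 0.0618 0.0518]
(136, 292) [0.5908 0.0392 0.0525]
```

View pics/lh.png

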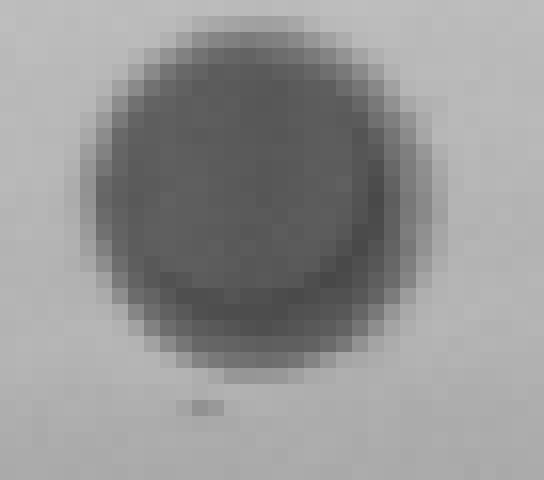

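>>> apply_moves:
  plan:
    - {"tx": 0.03, "ty": 0.005, "tz": 0, "yaw": 0, "grip": -0.9}
    - {"tx": 0.06, "ty": 0.01, "tz": 0, "yaw": 0, "grip": -0.9}
    - {"tx": 0.07, "ty": 0.011, "tz": 0.02, "yaw": 0, "grip": -0.9}
    - {"tx": 0.07, "ty": 0.011, "tz": 0.04, "yaw": 0, "grip": -0.9}
    - {"tx": 0.07, "ty": 0.011, "tz": 0.04, "yaw": 0, "grip": -0.9}
    - {"tx": 0.07, "ty": 0.011, "tz": 0.04, "yaw": 0, "grip": -0.9}

```text
time: 17.9
tool_pos: [0.5925, 0.0502, 0.1017]
tool_rot: [3.14, 0.0, 1.577]
contact_force: [-0.5, -0.3, -0.4]
opening: 0.0213
```

```bash
python3 - <<'E'
from h import *
ps=[]
for k in range(4):
    s=robot.observe();ps.append(s["tool_pos"]);im,d=robot.read_camera("wrist")
    c=robot.get_calibration("wrist");print(np.round(-np.array(c["R"]).T@c["t"],4),np.round(s["tool_pos"],4))
print(np.mean(ps,0),s["time"],s["tool_rot"]);save("w15.png",im,1.4);save("w15c.png",im[180:300,220:340],6)
ims,ds=robot.read_camera("scene");save("s15.png",ims[180:280,240:380],5.6)
p=np.mean(ps,0)
cs=robot.get_calibration("scene")
for X in(p+[0,0,-.017],):print("tip w",proj(c,X)*1.4)
print("hole",proj(c,[.5908,.0517,.049])*1.4, proj(cs,[.5908,.0517,.049]))
E
```

```text
[0.5921 0.1355 0.2918] [0.5925 0.0502 0.1017]
[0.592  0.1356 0.2918] [0.5927 0.0504 0.1019]
[0.5919 0.1357 0.2917] [0.5927 0.0505 0.1019]
[0.5919 0.1359 0.2916] [0.5926 0.0507 0.1019]
[0.59263918 0.05045601 0.10183455] 18.05 [3.13976669e+00 5.21466305e-05 1.57718981e+00]
tip w [329.87799789 392.20119327]
hole [303.23911419 388.8377649 ] [226.83760832 308.20085669]
```

View pics/w15c.png

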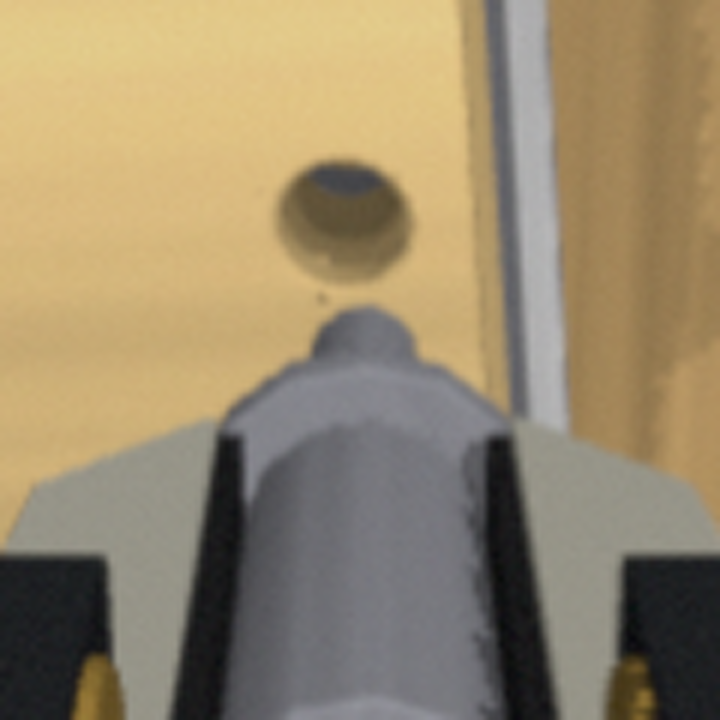

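View pics/s15.png

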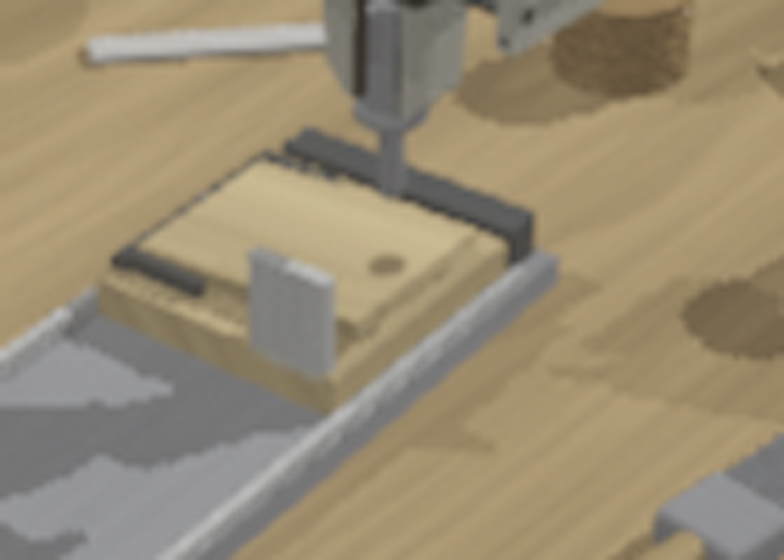

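```bash
python3 - <<'E'
from h import *
c=robot.get_calibration("wrist");p=robot.observe()["tool_pos"]
for px in((216.8,277.5),):print("hole",atz(c,px,.049),atz(c,px,.051))
# pin tip: left/right edges of shank near the tip; collar and shank col vs plane
print("pin tip col at depth: ",atz(c,(233,280.8),p[2]-.013),p)
im,d=robot.read_camera("wrist");P=cloud(c,d)
for rc in((231,280),(234,278),(236,282),(243,281),(248,281)):print(rc,np.round(P[rc],4))
# collar and grip x-extent
for r in(252,260,270,280):
    row=P[r];m=(row[:,2]>.08)&(row[:,2]<.2)&(abs(np.arange(560)-280)<24);print(r,np.nonzero(m)[0][[0,-1]],np.round(row[m][[0,-1]],4).tolist())
E
```

```text
hole [0.59047932 0.05169506 0.049     ] [0.59049012 0.05239029 0.051     ]
pin tip col at depth:  [0.5929277  0.05405106 0.08854762] [0.59237494 0.05093294 0.10154762]
(231, 280) [0.5924 0.0568 0.0918]
(234, 278) [0.5911 0.0564 0.0962]
(236, 282) [0.5936 0.0573 0.1016]
(243, 281) [0.5928 0.0653 0.1307]
(248, 281) [0.5929 0.0627 0.1313]
252 [257 303] [[0.58, 0.0599, 0.1306], [0.6047, 0.0603, 0.1311]]
260 [257 303] [[0.5809, 0.0619, 0.1441], [0.6037, 0.0622, 0.1444]]
270 [257 303] [[0.5815, 0.0613, 0.1532], [0.6032, 0.0614, 0.1533]]
280 [257 303] [[0.5818, 0.0596, 0.1596], [0.6032, 0.0566, 0.1542]]
```

>>> apply_moves:
  plan:
    - {"tx": 0.001, "ty": -0.0017, "tz": 0.01, "yaw": 0, "grip": -0.9}
    - {"tx": 0.001, "ty": -0.0017, "tz": 0.02, "yaw": 0, "grip": -0.9}
    - {"tx": 0.001, "ty": -0.0017, "tz": 0.03, "yaw": 0, "grip": -0.9}
    - {"tx": 0.001, "ty": -0.0017, "tz": 0.03, "yaw": 0, "grip": -0.9}

```text
time: 18.7
tool_pos: [0.5895, 0.0522, 0.0695]
tool_rot: [-3.139, -0.0, 1.578]
contact_force: [0.0, -0.8, -0.9]
opening: 0.0216
```

```bash
python3 - <<'E'
from h import *
s=robot.observe();print(s["tool_pos"],s["contact_force"])
im,d=robot.read_camera("wrist");save("w16c.png",im[180:300,220:340],6)
ims,ds=robot.read_camera("scene");save("s16.png",ims[180:280,240:380],5.6)
E
```

```text
[0.58948803 0.05216003 0.06947647] [ 0.03791627 -0.76713401 -0.89844081]
```

View pics/w16c.png

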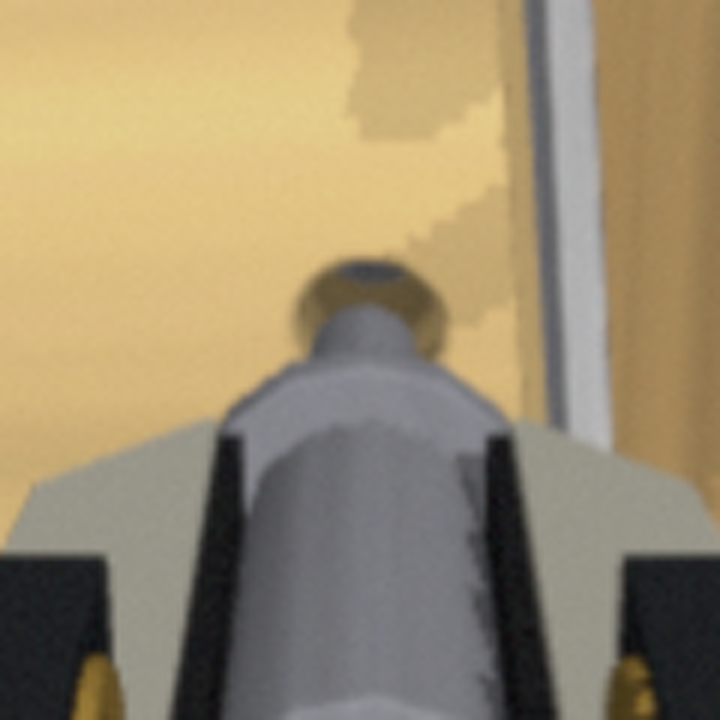

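View pics/s16.png

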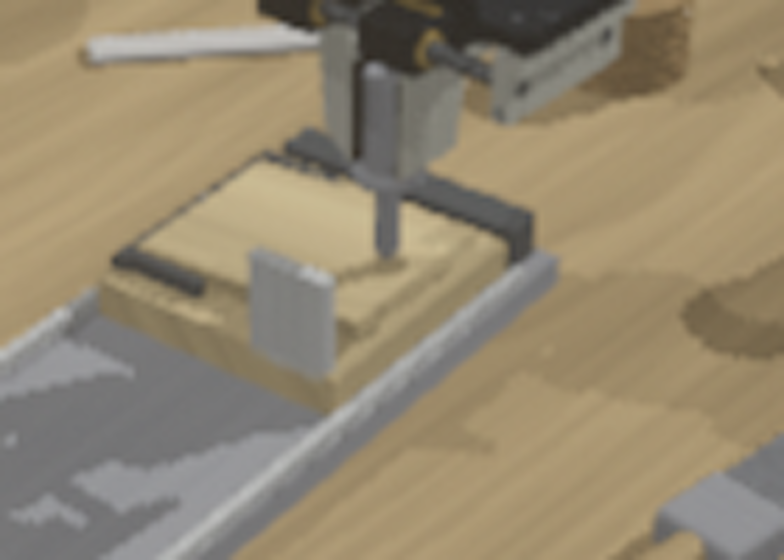

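```bash
python3 - <<'E'
from h import *
ps=[]
for k in range(3):
    s=robot.observe();ps.append(s["tool_pos"]);im,d=robot.read_camera("wrist")
c=robot.get_calibration("wrist");P=cloud(c,d);p=np.mean(ps,0);print(p)
print(atz(c,(233.3,281.7),.049), atz(c,(180+258/6,281.7),.049),"top edge y = centre+.0085")
for rc in((234,281),(236,281),(245,281),(248,281),(270,281),(280,281)):print(rc,np.round(P[rc],4))
E
```

```text
[0.5905208  0.052097   0.07094861]
[0.59184117 0.05132355 0.049     ] [0.59178068 0.05895427 0.049     ] top edge y = centre+.0085
(234, 281) [0.5913 0.0581 0.0669]
(236, 281) [0.5912 0.0576 0.0691]
(245, 281) [0.5911 0.0656 0.1009]
(248, 281) [0.5911 0.0639 0.101 ]
(270, 281) [0.591  0.0633 0.1243]
(280, 281) [0.591  0.064  0.1347]
```

>>> apply_moves:
  plan:
    - {"tx": -0.001, "ty": 0.0008, "tz": 0.004, "yaw": 0, "grip": -0.9}
    - {"tx": -0.001, "ty": 0.0008, "tz": 0.01, "yaw": 0, "grip": -0.9}
    - {"tx": -0.001, "ty": 0.0008, "tz": 0.016, "yaw": 0, "grip": -0.9}
    - {"tx": -0.001, "ty": 0.0008, "tz": 0.016, "yaw": 0, "grip": -0.9}

```text
time: 19.45
tool_pos: [0.5906, 0.0511, 0.054]
tool_rot: [-3.14, -0.0, 1.578]
contact_force: [-0.0, -0.7, -1.9]
opening: 0.0213
```

>>> apply_moves:
  plan:
    - {"tx": 0, "ty": 0, "tz": 0.005, "yaw": 0, "grip": -0.9}
    - {"tx": 0, "ty": 0, "tz": 0.01, "yaw": 0, "grip": -0.9}
    - {"tx": 0, "ty": 0, "tz": 0.01, "yaw": 0, "grip": -0.9}

```text
time: 19.82
tool_pos: [0.5908, 0.0511, 0.0443]
tool_rot: [-3.141, -0.0, 1.578]
contact_force: [0.1, 1.2, -0.6]
opening: 0.0208
```

>>> apply_moves:
  plan:
    - {"tx": 0, "ty": 0, "tz": 0.005, "yaw": 0, "grip": -0.9}
    - {"tx": 0, "ty": 0, "tz": 0.01, "yaw": 0, "grip": -0.9}
    - {"tx": 0, "ty": 0, "tz": 0.014, "yaw": 0, "grip": -0.9}
    - {"tx": 0, "ty": 0, "tz": 0.014, "yaw": 0, "grip": -0.9}

```text
time: 20.32
tool_pos: [0.5908, 0.0511, 0.0304]
tool_rot: [-3.141, -0.0, 1.578]
contact_force: [0.9, 0.1, -0.6]
opening: 0.0211
```

```bash
python3 - <<'E'
from h import *
s=robot.observe();print(s["tool_pos"],s["contact_force"],s["opening"],s["time"])
ims,ds=robot.read_camera("scene");save("s17.png",ims[180:280,240:380],5.6)
E
```

```text
[0.59082883 0.05114306 0.03039099] [ 0.94856663  0.05972998 -0.57152141] 0.021137310616167592 20.325
```

View pics/s17.png

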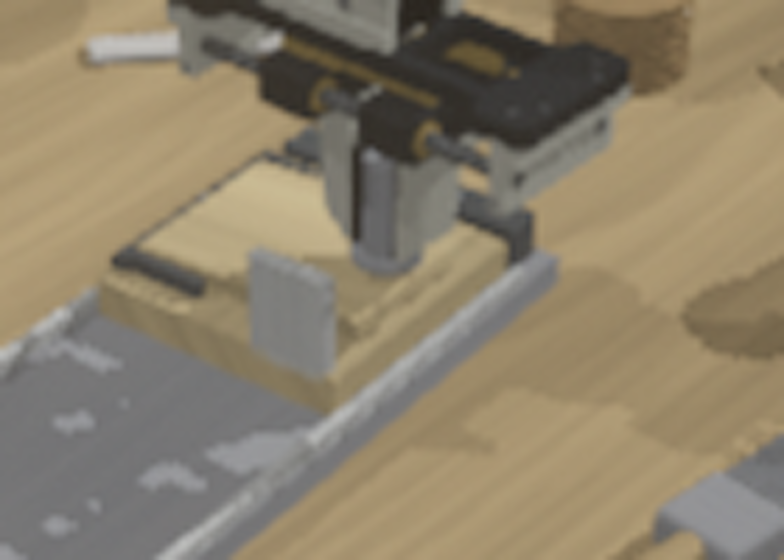

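>>> apply_moves:
  plan:
    - {"tx": 0, "ty": 0, "tz": 0.003, "yaw": 0, "grip": -0.9}
    - {"tx": 0, "ty": 0, "tz": 0.006, "yaw": 0, "grip": -0.9}
    - {"tx": 0, "ty": 0, "tz": 0.006, "yaw": 0, "grip": -0.9}
  force: 60

```text
time: 20.75
tool_pos: [0.5913, 0.0512, 0.0249]
tool_rot: [3.141, -0.0, 1.578]
contact_force: [0.9, 0.6, 0.1]
opening: 0.0214
```

>>> apply_moves:
  plan:
    - {"tx": 0, "ty": 0, "tz": 0.002, "yaw": 0, "grip": -0.9}
    - {"tx": 0, "ty": 0, "tz": 0.003, "yaw": 0, "grip": -0.9}

```text
time: 21.0
tool_pos: [0.5916, 0.0511, 0.0221]
tool_rot: [3.14, -0.0, 1.578]
contact_force: [0.6, 0.2, 2.3]
opening: 0.0213
```

>>> apply_moves:
  plan:
    - {"tx": 0, "ty": 0, "tz": 0.001, "yaw": 0, "grip": -0.9}
    - {"tx": 0, "ty": 0, "tz": 0.002, "yaw": 0, "grip": -0.9}

```text
time: 21.25
tool_pos: [0.5918, 0.0511, 0.0202]
tool_rot: [3.14, -0.0, 1.578]
contact_force: [1.5, 0.8, 4.3]
opening: 0.021
```

>>> apply_moves:
  plan:
    - {"tx": 0, "ty": 0, "tz": 0.001, "yaw": 0, "grip": -0.9}
    - {"tx": 0, "ty": 0, "tz": 0.002, "yaw": 0, "grip": -0.9}

```text
time: 21.5
tool_pos: [0.5919, 0.0511, 0.0184]
tool_rot: [3.14, -0.0, 1.578]
contact_force: [3.3, 0.3, 5.9]
opening: 0.0213
```

>>> apply_moves:
  plan:
    - {"tx": 0, "ty": 0, "tz": 0.001, "yaw": 0, "grip": -0.9}
    - {"tx": 0, "ty": 0, "tz": 0.001, "yaw": 0, "grip": -0.9}

```text
time: 21.75
tool_pos: [0.592, 0.0511, 0.018]
tool_rot: [3.139, 0.0, 1.578]
contact_force: [2.1, 0.3, 8.8]
opening: 0.0213
```

>>> apply_moves:
  plan:
    - {"tx": 0, "ty": 0, "tz": 0.001, "yaw": 0, "grip": -0.9}
    - {"tx": 0, "ty": 0, "tz": 0.001, "yaw": 0, "grip": -0.9}

```text
time: 22.0
tool_pos: [0.5921, 0.0511, 0.0175]
tool_rot: [3.139, 0.0, 1.578]
contact_force: [-0.6, 0.3, 12.9]
opening: 0.0209
```

>>> apply_moves:
  plan:
    - {"tx": 0, "ty": 0, "tz": 0.001, "yaw": 0, "grip": -0.9}
    - {"tx": 0, "ty": 0, "tz": 0.001, "yaw": 0, "grip": -0.9}

```text
time: 22.25
tool_pos: [0.5921, 0.0511, 0.0171]
tool_rot: [3.139, 0.0, 1.578]
contact_force: [-0.9, 0.6, 17.7]
opening: 0.0213
```

```bash
python3 - <<'E'
from h import *
s=robot.observe();print(s["tool_pos"],s["contact_force"],s["opening"],s["time"])
ims,ds=robot.read_camera("scene");save("s18.png",ims[180:280,240:380],5.6)
im,d=robot.read_camera("wrist");save("w18.png",im,1.4);c=robot.get_calibration("wrist");P=cloud(c,d)
yb=np.radians(5.1);B=np.array([[np.cos(yb),np.sin(yb)],[-np.sin(yb),np.cos(yb)]])
m=(P[...,2]>.034)&(P[...,2]<.056)&(P[...,0]>.46)&(P[...,0]<.62)&(P[...,1]>.0)&(P[...,1]<.1)
q=P[m];b=q[:,:2]@B.T;k=(b[:,1]>.0)&(b[:,1]<.035)
for lo in np.arange(.47,.62,.015):
    kk=k&(b[:,0]>lo)&(b[:,0]<=lo+.015)
    if kk.sum()>20:print(round(lo,3),kk.sum(),np.round(np.median(q[kk][:,2]),4))
E
```

```text
[0.59214439 0.05112187 0.01705936] [-0.86752597  0.62010607 17.70124448] 0.0213292237154042 22.25
0.47 30 0.0422
0.485 1387 0.0436
0.5 1524 0.0434
0.515 1574 0.0433
0.53 1601 0.043
0.545 1628 0.0428
0.56 1483 0.0426
0.575 1561 0.0426
0.59 1662 0.0426
0.605 881 0.0419
```

View pics/s18.png

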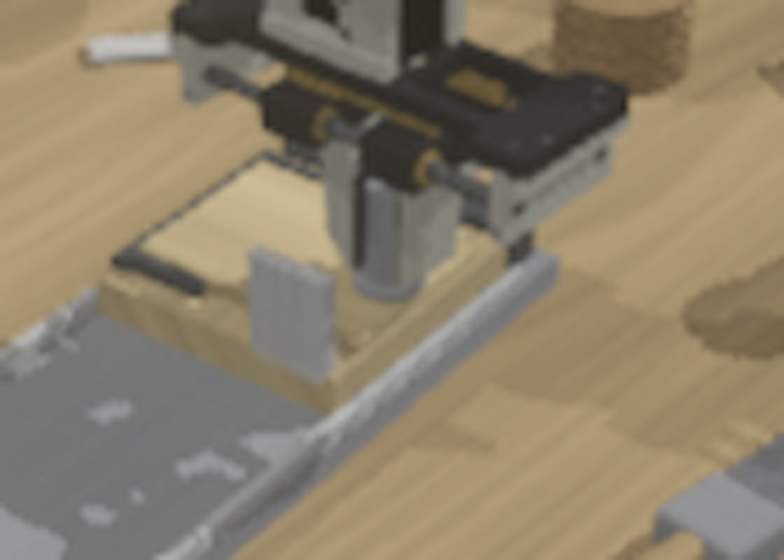

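View pics/w18.png

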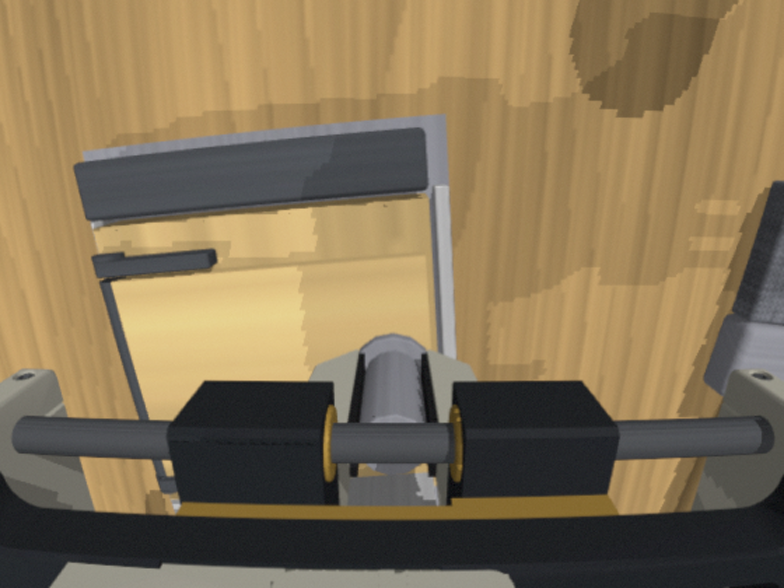

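The lid's upper face now measures 42–43 mm across its whole width (42 mm is shut). The push is 17.7 N and stiff, and the carrier is still against the stop. I hold briefly, then check that it is stable.

>>> apply_moves:
  plan:
    - {"tx": 0, "ty": 0, "tz": 0, "yaw": 0, "grip": -0.9}
    - {"tx": 0, "ty": 0, "tz": 0, "yaw": 0, "grip": -0.9}
    - {"tx": 0, "ty": 0, "tz": 0, "yaw": 0, "grip": -0.9}
    - {"tx": 0, "ty": 0, "tz": 0, "yaw": 0, "grip": -0.9}
    - {"tx": 0, "ty": 0, "tz": 0, "yaw": 0, "grip": -0.9}
    - {"tx": 0, "ty": 0, "tz": 0, "yaw": 0, "grip": -0.9}
    - {"tx": 0, "ty": 0, "tz": 0, "yaw": 0, "grip": -0.9}
    - {"tx": 0, "ty": 0, "tz": 0, "yaw": 0, "grip": -0.9}

```text
time: 23.35
tool_pos: [0.5922, 0.0511, 0.0171]
tool_rot: [3.139, 0.0, 1.578]
contact_force: [-1.2, 0.5, 17.5]
opening: 0.0212
```

```bash
python3 - <<'E'
from h import *
s=robot.observe();print(s["tool_pos"],s["contact_force"],s["opening"],s["time"])
im,d=robot.read_camera("scene");save("s19.png",im,1.4)
E
```

```text
[0.59215398 0.05109729 0.01706024] [-1.20093079  0.47674616 17.50968312] 0.0212452029026677 23.35
```

View pics/s19.png

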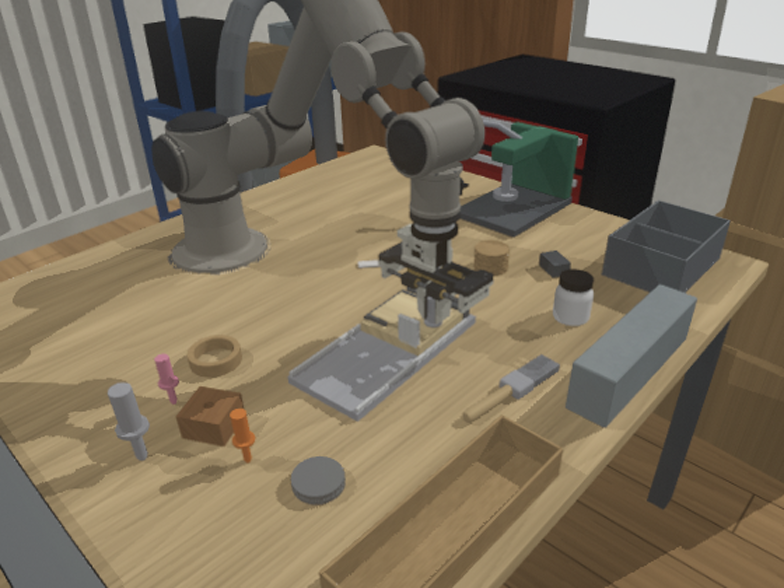

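The state is stable, all the bystanders are where they were, and the pin is seated and held.

```bash
python3 - <<'E'
from cell import robot
print(robot.hand_in())
E
```

```text
the job is handed in; nothing more can be done
None
```

The job is handed in at about 23 s of the 72 s allowed. I pushed the carrier by its tab until it was home against the stop, then tipped the lid over so that it sank shut. Next I took the smaller grey pin from its block, put it through lid, carrier and base, and pressed it down. I handed in still holding it.

**Last checks:**
- **Carrier:** the last push on the tab rose to 17 N with no more movement. In the wrist picture after the final press, the carrier still lies against the stop.
- **Lid:** its upper face measured 42–43.6 mm high across its width, against 42 mm for shut. The downward push held steady at 17.5 N for a second.
- **Pin:** the gripper opening was 21.2 mm on the 22 mm grip. The tip came out at about 0 mm instead of the expected 2 mm, probably because I know the tip height only to 2–3 mm.
- **Other things:** in the last scene picture they all stand where they were.

**What disagreed:**
- **Tool height:** the fingertips were about 31 mm higher than the reported TCP. Because of this, my first push passed over the tab without touching anything. After checking with both cameras I corrected for it in every later height.
- **Cameras:** the top and scene cameras differed by about 4 mm. I lined up the pin and the hole in the wrist camera instead.

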